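# Punch a hanging-screw mark in a painting panel

## Task

Slide the blue punch carriage along the sloping rack until its yellow pointer lines up with the red mark, then take the mallet and knock the brass-headed sprung pin fully down, squarely along its own slanting axis, and let it spring back up. Punch nowhere but at the mark and never press the pin with the fingers. Finally stand the mallet, as it was, back on its cork pad, knocking nothing over.

Things in the scene. Friction and masses are not known exactly. Their poses are not given: they have to be found in the camera images.
- rack: sloping plywood rack, 240 deep x 360 wide x 150 mm high, fixed to the table, holding a white painting panel. Origin on the table under the board's centre; x runs level towards its low edge (away from the robot, within about 14 degrees), y along the two steel rails, z up. The board falls 30 degrees towards +x; the middle of its upper face lies 95 mm above the origin.
- carriage (a joint): position of the blue carriage along the rack's y, 0 to 0.20 m (0: its centre lies at rack y = -0.10 m); it stays where it is left, about 4 N to slide. The carriage is a blue bridge, 56 mm wide along y and 206 mm long down the slope, its top parallel to the board and 35 mm above it.
- carriage_grip (a point): centre of the black grip fin on the carriage's high end (nearest the robot): 16 mm wide along the rack's y, 30 mm along the slope, standing 30 mm up from the bridge, 15 mm of it above this point. Axes: y along the rails, x down the slope, z square to the board, leaning 30 degrees from vertical away from the robot. Best pinched with the tool leaning along that z.
- carriage_pointer (a point): free end of the carriage's yellow pointer strip (6 mm wide), at its low end on the carriage's centre line; same axes as carriage_grip
- mark: red mark clipped to the ledge along the rack's low edge: a 6 mm wide red tongue standing up next to the pointer. Origin at the centre of its top end; y along the rails, z up. The carriage is at the mark when the pointer has the same rack y as the mark.
- punch (a joint): how far the punch pin is pushed in: 0 up, 0.012 m fully down; a spring returns it (3.5 N at the top to 8 N at the bottom)
- punch_top (a point): middle of the top of the brass pin head, 20 mm diameter, in the middle of the carriage. z points out along the pin, 30 degrees from vertical away from the robot; x down the slope, y along the rails. Up, it stands 15 mm over an aluminium collar of 44 mm diameter; fully down, 3 mm. A mallet held upright would strike the collar's rim first.
- mallet: mallet of 0.25 to 0.5 kg standing on the face of its head on the cork pad, handle level. Head: upright round cylinder, 52 mm diameter, 70 mm high with black rubber ends. Origin at the centre of the head's lower face; z up along the head, the dark handle runs along -x at 35 mm height (its centre line), 22 mm wide, 26 mm high, ending 168 mm from the head's axis.
- mallet_grip (a point): grip point on the centre line of the mallet's handle, 68 mm from the head's axis, 35 mm above the lower face; axes as the mallet's
- pad: square cork pad, 130 x 130 x 5 mm, fixed to the table; origin at the centre of its underside
- flask: green bottle-shaped flask, 70 mm diameter, 220 mm high; origin at its foot. Not to be knocked over
- brush_tub: white tub of paint brushes, 100 mm diameter, 205 mm high; origin at its foot. Not to be knocked over
- dropper: small brown dropper bottle, 36 mm diameter, 100 mm high; origin at its foot. Not to be knocked over
- jar_red: small red paint jar, 44 mm diameter, 55 mm high; origin at its foot. Not to be knocked over
- jar_blue: small blue paint jar, 44 mm diameter, 55 mm high; origin at its foot. Not to be knocked over
Not all that is in view belongs to the job. What is meant by the pad is not pink, and is the larger of those in its own colour.

How it is judged (in metres and radians):
On the way, in this order (a step that is already met when the one before it is completed fails the run):
1. the carriage's pointer is within 6 mm of the red mark along the rack (y of carriage_pointer in the frame of mark between -0.006 and 0.006 m), for 0.2 s.
2. with the carriage at the mark (6 mm), the mallet knocks the pin at least 10 mm down, its head within 20 degrees of the pin's axis (all of step 1 and value of joint punch above 0.01 m and contact force between mallet and punch above 1 N and angle between the z axis of mallet and the z axis of punch_top, either way round below 0.35 rad), for 0.02 s.
At the end, for the whole second after the job is handed in: The pointer is within 6 mm of the mark along the rack, the pin is back up (within 3 mm), and the mallet stands at rest on the cork pad, head upright within 0.15 rad with its original lower face down, the head's axis within 55 mm of the pad's centre (all of step 1 and value of joint punch below 0.003 m and horizontal distance between mallet and pad below 0.055 m and z of mallet in the frame of pad between 0 and 0.012 m and angle between mallet's own z axis and vertical below 0.15 rad and linear speed of mallet below 0.02 m/s); the robot touches nothing.
It fails at once if the pin is driven in (over 6 mm) while the carriage is more than 10 mm from the mark (value of joint punch above 0.006 m and (y of carriage_pointer in the frame of mark above 0.01 m or y of carriage_pointer in the frame of mark below -0.01 m)).
It fails at once if the fingers press the pin in (over 4 mm, with over 2 N) (contact force between the fingers and punch above 2 N and value of joint punch above 0.004 m).
It fails at once if a flask, tub, bottle or jar is knocked over (leans more than 0.6 rad) (angle between any of flask, brush_tub, dropper, jar_red, jar_blue's own z axis and vertical above 0.6 rad).
It also fails if it takes over 72 s, if anything falls off the work surface, if the arm or the gripper's body presses on something with over 40 N, if the wrist force passes 120 N, or if a joint passes its speed limit or range.

## Robot

A 6-joint arm with a two-finger parallel gripper is mounted at the origin on the work surface. World frame = base frame: x ahead of the robot, y to its left, z up, the work surface at z = 0. Lengths are in m, angles in degrees, forces in N, time in s.
With the tool pointing down it reaches from about 0.3 to 0.75 m from the base axis. Payload 8.5 kg.
Tool frame: the origin (TCP) lies between the finger pads; the fingertips stand ahead of it and the grasp point (between the pads) lies 8 mm behind it (env.tcp_to_tips is the z of the fingertips in the tool frame, in m); z points along the fingers, x is the direction in which the jaws open and shut, and the axes are right-handed (so a half turn about z gives the same grasp; the last joint's range is limited). The gripper opens to 85 mm and grips with 20 to 120 N. Pads are 22 mm wide; open, the fingers measure 114 mm over their backs; the gripper's body (76 mm by 85 mm) begins 54 mm behind the grasp point. The pads swing forward as they close: fully open they stand 13 mm farther back than shut.
Start: joints at [52.981, 21.807, 74.336, -0, 83.858, -12.336], TCP at [0.23, 0.5, 0.242] pointing down, gripper open.
Joint ranges: [-178.18, 178.18], [-50.72, 133.34], [12.68, 142.11], [-81.47, 261.47], [9.98, 163.14], [-165.26, 165.26]. Speed limits (degrees/s): [136.94, 136.94, 180, 180, 180, 180].

## Interface

Orientations are given as a 3x3 rotation matrix whose columns are the frame's x, y, z axes.
In Python, from rig import observe, viewer, env gives the robot as it stands.
- The arm moves only by the tool jog_arm, never from a script. Its arguments are lists of equal length, an entry for each row: "dr": the turn, a rotation vector about the tool's x, y, z in rad, a list of three; "slide": the shift along the tool's x, y, z in m, a list of three; "gripper": the opening, from -1 (shut) to 1 (fully open), so that 0 is half open. In form: {"dr": [[rx, ry, rz], ...], "slide": [[dx, dy, dz], ...], "gripper": [gripper, ...]}. A call has exactly 10 rows; each row shifts and turns the commanded pose from where the row before left it, along the tool's axes as they then stand; what a row does not reach is not made up. A row lasts 1/10 s, in which the tool goes at most 50 mm and 8.59 degrees, less where a joint would pass 70% of its speed; a pose out of reach is approached as far as the arm can. A call is refused whole if a number of a shift passes 0.05 or a number of a turn 0.15, either way. A call with a gripper value outside its range is refused whole. The fingers move at their own pace and stop on an object; "force" is the grip in N (left out, the last holds). Time passes only in rows, so rows that do not move let the fingers close, or fill a call up. It gives the time, the measured TCP pose, the force and the opening at its end, in the units of the state.
- observe(): the state, without advancing time (a new reading comes with each control period).
- viewer.get_image(name): name is "scene" or "top"; returns a dict with "pixels" (420x560x3 uint8, blue, green, red), "camera_matrix" (3x3 intrinsics, pixels), "R" (3x3) and "t" (3): a world point X has camera coordinates R X + t. Camera axes: x right, y down, z forward; pixel columns grow to the right and rows downward; lengths in m; the calibration is good to about 2 mm. A picture is of the moment at which its call begins. There is no depth.
- env.close_job(): hands the job in, once; it reports no verdict.
The state is a dict: "time_s": time; "q": joint angles; "qvel": joint speeds; "joint_efforts": joint torques, N m; "position": TCP position; "tool_rot": TCP orientation; "ft_force": force on the tool from outside, world axes, zero at the start; "wrist_torque": the same for the moment, N m; "grip_width": finger opening in m.
Only numpy, scipy, OpenCV 4.12 (cv2) and the standard library are available. Lean on these libraries where they do the work, as an engineer would, in place of code of your own. Each camera call takes 0.05 s, during which the arm holds its last target.

## Working session

There is one attempt and no reset: what is moved stays moved. The work goes in short steps, Python scripts to look and compute and a tool call to move; the robot and the scene stay as the last step left them, time stands still between calls to the robot, and variables do not carry over. Pictures are saved under pics/ and viewed, and the job is handed in when it is done.

Besides the shell and the picture viewer there is one more tool, called after "Emit:" as name(argument=value, ...), one argument or row to a line, values as JSON. jog_arm: Moves the arm, as the interface text tells. Its arguments: {"type":"object","properties":{"dr":{"type":"array","items":{"type":"array","items":{"type":"number"}}},"slide":{"type":"array","items":{"type":"array","items":{"type":"number"}}},"gripper":{"type":"array","items":{"type":"number"}},"force":{"type":"number"}},"required":["dr","slide","gripper"]}

```bash
ls; mkdir -p pics; python3 - <<'E'
from rig import observe, viewer, env
import cv2, numpy as np, pickle
s=observe(); print(s); print(env.tcp_to_tips)
d={}
for n in ("scene","top"):
    im=viewer.get_image(n); d[n]=im
    cv2.imwrite(f"pics/{n}0.png",cv2.resize(im["pixels"],(800,600),interpolation=cv2.INTER_CUBIC)); print(n,im["camera_matrix"],im["R"],im["t"])
pickle.dump(d,open("im0.pkl","wb"))
E
```

```text
pics
{'time_s': 0.0, 'q': array([ 5.29808381e+01,  2.18422889e+01,  7.43846148e+01,  1.11170643e-03,
        8.38586776e+01, -1.23328434e+01]), 'qvel': array([ 0.00934401, -0.00595697, -0.05304431,  0.04724929, -0.019757  ,
        0.09638043]), 'joint_efforts': array([ 9.02535830e-04, -4.48460662e+01, -2.31276834e+01, -1.11663062e-04,
        4.73117878e-03,  4.05986604e-07]), 'position': array([0.22951019, 0.49952249, 0.24170042]), 'tool_rot': array([[ 4.17651356e-01,  9.08606905e-01, -9.14718840e-04],
       [ 9.08606201e-01, -4.17652221e-01, -1.18098717e-03],
       [-1.45508745e-03, -3.37878317e-04, -9.99998884e-01]]), 'ft_force': array([-0.50713226, -0.34262496, -0.48639606]), 'wrist_torque': array([ 0.03508086,  0.04109655, -0.0242407 ]), 'grip_width': 0.0852439343590607}
0.011
scene [[451.25522997   0.         281.67756387]
 [  0.         451.25522997 203.82323616]
 [  0.           0.           1.        ]] [[-0.31560756  0.94871208  0.01836453]
 [ 0.68328893  0.24065333 -0.68934913]
 [-0.65841333 -0.20501552 -0.72419647]] [ 0.14069327 -0.25071275  1.60576004]
top [[419.59780138   0.         283.59501955]
 [  0.         419.59780138 199.42131244]
 [  0.           0.           1.        ]] [[-0.01221329 -0.99991827  0.00378043]
 [-0.97841355  0.01117046 -0.20635444]
 [ 0.20629534 -0.00621909 -0.97847001]] [0.00944493 0.53779462 1.39070832]
```

View pics/scene0.png

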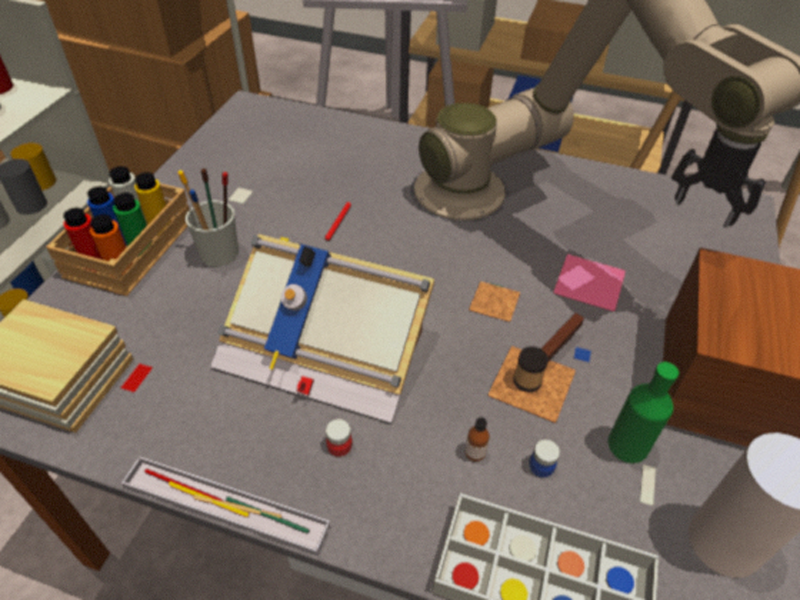

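View pics/top0.png

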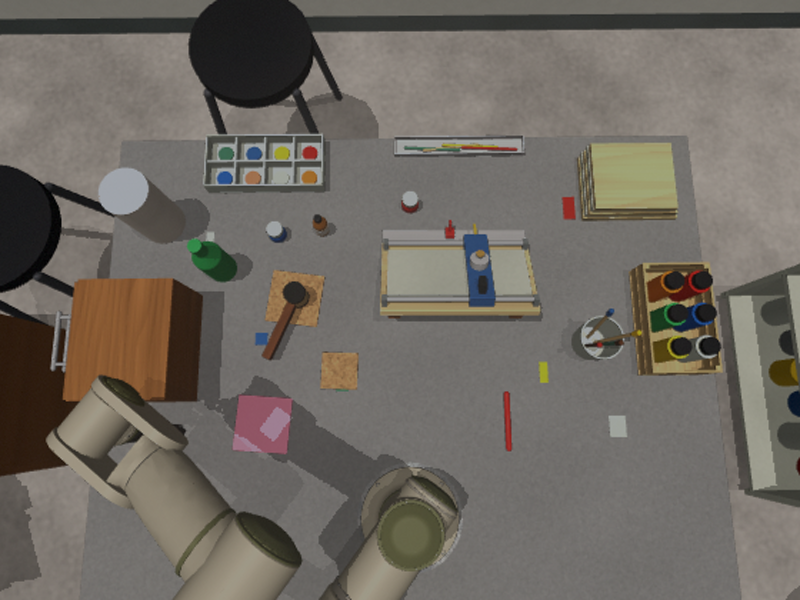

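The scene shows the rack with the carriage (pin at about (292,297)), the red mark at about (305,385), and the mallet on the larger cork pad at about (530,375). I'll zoom in to measure.

```bash
python3 - <<'E'
import cv2, pickle,numpy as np
d=pickle.load(open("im0.pkl","rb"))
def crop(n,x0,y0,w,h,k,o):
    p=d[n]["pixels"][y0:y0+h,x0:x0+w]; p=cv2.resize(p,None,fx=k,fy=k,interpolation=cv2.INTER_CUBIC)
    for u in range((x0+9)//10*10,x0+w,10):
        cv2.line(p,((u-x0)*k,0),((u-x0)*k,6 if u%50 else 14),(0,255,255),1); 
        if u%20==0: cv2.putText(p,str(u),((u-x0)*k,18),0,.4,(255,255,0),1)
    for v in range((y0+9)//10*10,y0+h,10):
        cv2.line(p,(0,(v-y0)*k),(8,(v-y0)*k),(0,255,255),1)
        if v%20==0: cv2.putText(p,str(v),(9,(v-y0)*k+4),0,.4,(255,255,0),1)
    cv2.imwrite(f"pics/{o}.png",p)
crop("scene",140,155,170,140,4,"s_rack")
crop("scene",320,190,130,110,5,"s_mal")
crop("top",260,145,125,85,6,"t_rack")
crop("top",150,145,130,110,5,"t_mal")
E
```

```text
(no output)
```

View pics/s_rack.png

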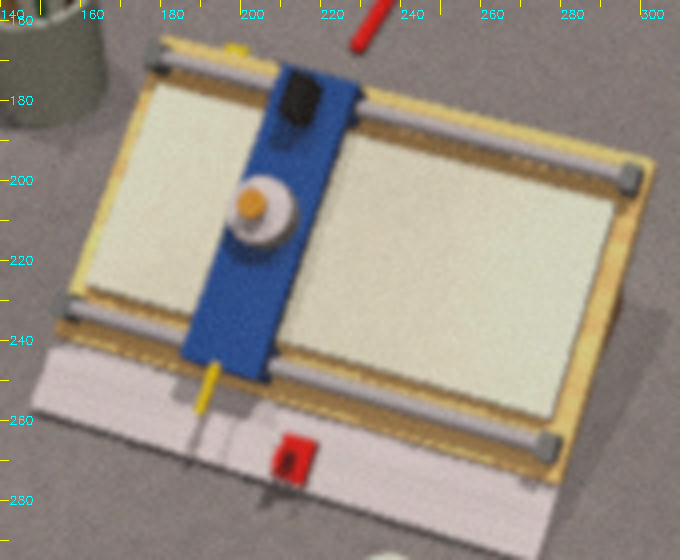

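View pics/t_rack.png

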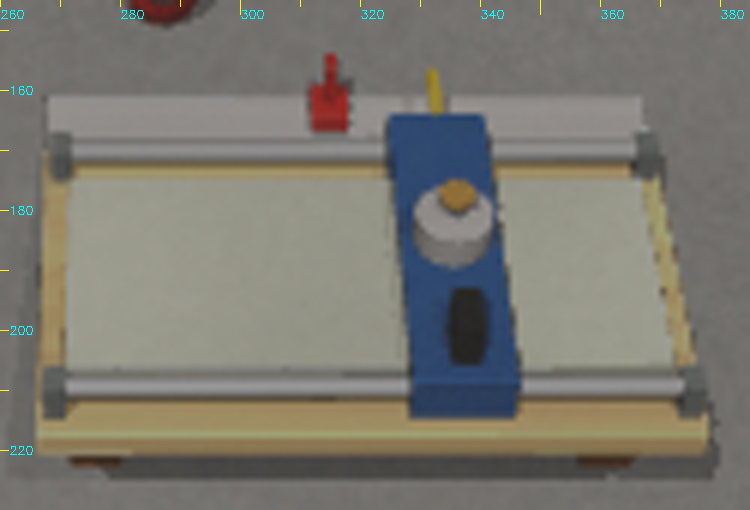

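View pics/s_mal.png

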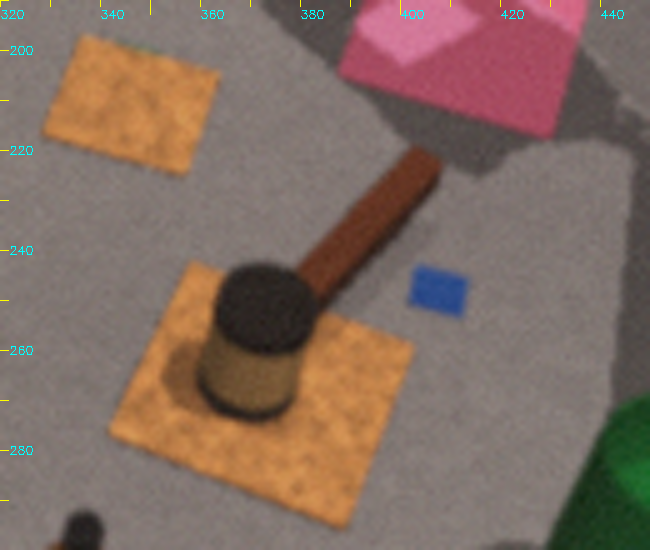

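View pics/t_mal.png

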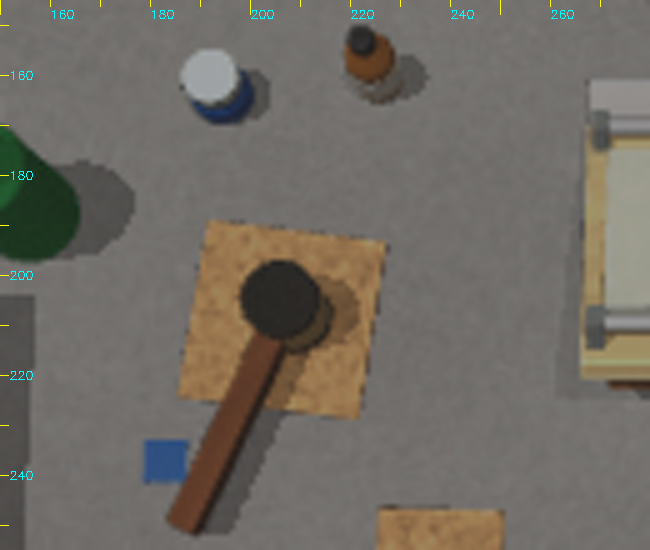

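```bash
cat > h.py <<'E'
import cv2, pickle,numpy as np
def crop(im,x0,y0,w,h,k,o):
    p=im["pixels"][y0:y0+h,x0:x0+w]; p=cv2.resize(p,None,fx=k,fy=k,interpolation=cv2.INTER_CUBIC)
    for u in range((x0+9)//10*10,x0+w,10):
        cv2.line(p,((u-x0)*k,0),((u-x0)*k,6),(0,255,255),1); cv2.putText(p,str(u),((u-x0)*k,18),0,.4,(255,255,0),1)
    for v in range((y0+9)//10*10,y0+h,10):
        cv2.line(p,(0,(v-y0)*k),(8,(v-y0)*k),(0,255,255),1); cv2.putText(p,str(v),(9,(v-y0)*k+4),0,.4,(255,255,0),1)
    cv2.imwrite(f"pics/{o}.png",p)
def full(x0,y0,k,p): p=np.array(p,float); return (p+.5)/k-.5+np.array([x0,y0])
def proj(im,X):
    X=np.atleast_2d(X); c=X@im["R"].T+im["t"]; q=c@im["camera_matrix"].T; return q[:,:2]/q[:,2:]
def ray(im,uv):
    d=im["R"].T@np.linalg.solve(im["camera_matrix"],[uv[0],uv[1],1]); return -im["R"].T@im["t"],d
def onz(im,uv,z):
    c,d=ray(im,uv); return c+d*(z-c[2])/d[2]
def tri(ims,uvs):
    A=np.zeros((3,3));b=np.zeros(3)
    for i,u in zip(ims,uvs):
        c,d=ray(i,u); d/=np.linalg.norm(d); P=np.eye(3)-np.outer(d,d); A+=P;b+=P@c
    X=np.linalg.solve(A,b); return X,[np.round(proj(i,X)[0]-u,2) for i,u in zip(ims,uvs)]
E
cat > fit.py <<'E'
from h import *
from scipy.optimize import least_squares
d=pickle.load(open("im0.pkl","rb")); S,T=d["scene"],d["top"]
fs=lambda p:full(140,155,4,p); ft=lambda p:full(260,145,6,p)
dn=np.array([np.cos(np.pi/6),0,-.5]); n=np.array([.5,0,np.cos(np.pi/6)]); ey=np.array([0,1,0])
def rackpts(P):
    x,y,a,yc,so=P
    L=[np.array([0,0,.095])+.035*n+(so+s)*dn+(yc+w)*ey for s in(-.103,.103) for w in(.028,-.028)]
    R=np.array([[np.cos(a),-np.sin(a),0],[np.sin(a),np.cos(a),0],[0,0,1]])
    return np.array(L)@R.T+[x,y,0]
# hi+, hi-, lo+, lo-
top=[ft(p) for p in[(411,383),(519,381),(387,115),(485,115)]]
sc=[fs(p) for p in[(361,88),(285,65),(268,382),(182,355)]]
f=lambda P:np.r_[(proj(T,rackpts(P))-top).ravel(),(proj(S,rackpts(P))-sc).ravel()]
r=least_squares(f,[.55,0,0,0,0]); 
if __name__=="__main__":
    print(np.round(r.x,4),"yaw",np.degrees(r.x[2]));print(np.round(r.fun.reshape(-1,2),1))
    for nm,a,b in[("pin",(251,205),(458,193)),("ptr",(200,412),(432,70)),("fintop",(305,85),(468,318))]:
        print(nm,*tri([S,T],[fs(a),ft(b)]))
    pad_t=[full(150,145,5,p) for p in[(208,220),(387,242),(358,418),(180,395)]]
    pc=np.array([onz(T,p,.005) for p in pad_t]); print("pad",pc.round(4),pc.mean(0).round(4))
    pad_s=[full(320,190,5,p) for p in[(193,262),(414,345),(345,528),(109,432)]]
    pc=np.array([onz(S,p,.005) for p in pad_s]); print("pad",pc.round(4),pc.mean(0).round(4))
    # mallet head top centre, z=.075 ; handle end
    print("head T",onz(T,full(150,145,5,(281,300)),.075),"S",onz(S,full(320,190,5,(266,308)),.075))
    print("hend T top face",onz(T,full(150,145,5,(182,524)),.053),"S",onz(S,full(320,190,5,(428,158)),.053))
    crop(S,180,210,50,70,10,"s_mark"); crop(T,305,145,50,50,12,"t_mark"); 
E
python3 fit.py
```

```text
[ 5.0330e-01 -7.9730e+00 -5.7000e-03  7.8094e+00  5.4000e-03] yaw -0.32704983058093157
[[-0.2  0.4]
 [-0.4  0.7]
 [-0.8  0.1]
 [-1.   0. ]
 [ 0.2 -1.1]
 [-0.2 -0.2]
 [-1.8  0.1]
 [-0.1  1.1]]
pin [ 0.58995283 -0.16649333  0.15553818] [array([-0.18, -0.03]), array([-0.13,  0.05])]
ptr [ 0.68873231 -0.16633671  0.06385964] [array([-0.29, -0.04]), array([-0.19,  0.08])]
fintop [ 0.51233123 -0.16252422  0.19232867] [array([-0.83, -0.13]), array([-0.65,  0.24])]
pad [[0.5921 0.3339 0.005 ]
 [0.5745 0.2052 0.005 ]
 [0.4476 0.2236 0.005 ]
 [0.4654 0.3494 0.005 ]] [0.5199 0.278  0.005 ]
pad [[0.4484 0.2261 0.005 ]
 [0.4655 0.3515 0.005 ]
 [0.593  0.3344 0.005 ]
 [0.5752 0.2077 0.005 ]] [0.5205 0.2799 0.005 ]
head T [0.51894564 0.26718947 0.075     ] S [0.5244399  0.26967188 0.075     ]
hend T top face [0.37025722 0.33383896 0.053     ] S [0.37260577 0.3361919  0.053     ]
```

```bash
ls pics
```

```text
s_mal.png
s_mark.png
s_rack.png
scene0.png
t_mal.png
t_mark.png
t_rack.png
top0.png
```

View pics/s_mark.png

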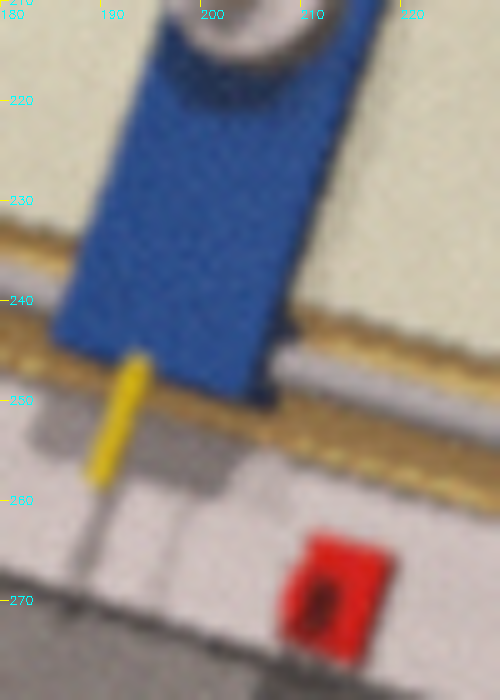

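View pics/t_mark.png

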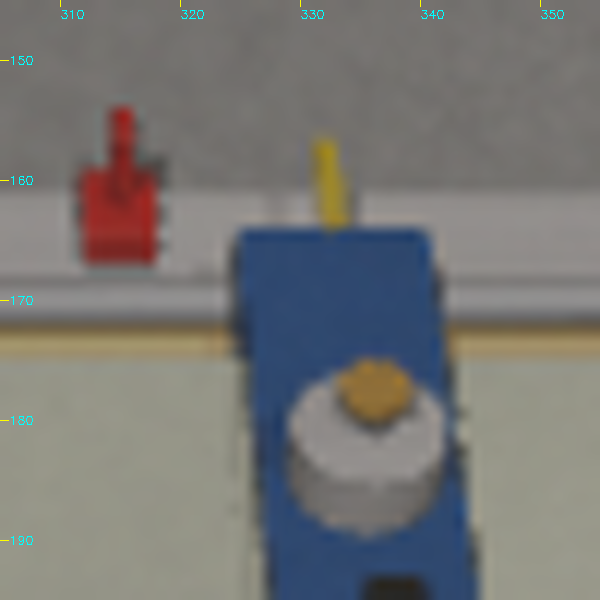

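```bash
cat > m2.py <<'E'
from fit import *
pts=[("upL",(630,180),(54,392)),("upR",(158,55),(692,390)),("loL",(546,448),(61,157)),("loR",(67,306),(648,155))]
X={n:tri([S,T],[fs(a),ft(b)]) for n,a,b in pts}
for k,v in X.items(): print(k,v[0].round(4),*v[1])
for a,b in(("upL","upR"),("loL","loR")):
    v=X[a][0]-X[b][0]; print("yaw",np.degrees(np.arctan2(-v[0],v[1])),np.linalg.norm(v))
tm=full(305,145,12,(121,108)); tp=full(305,145,12,(324,140))
for z in(.04,.05,.06,.07): q=onz(T,tm,z); print("mark",z,q.round(4),proj(S,q).round(1))
print("ptr top",onz(T,tp,.064))
print("head S",onz(S,full(320,190,5,(266,301)),.075))
E
python3 m2.py
```

```text
upL [0.4842 0.0521 0.1502] [0.03 0.  ] [ 0.02 -0.01]
upR [ 0.4808 -0.2878  0.1534] [-0.03 -0.01] [-0.03  0.01]
loL [0.6401 0.0495 0.0596] [0.27 0.02] [ 0.19 -0.05]
loR [ 0.6367 -0.2905  0.0606] [-0.33 -0.05] [-0.23  0.1 ]
yaw -0.5849285568161497 0.3398928091965267
yaw -0.5779275026386896 0.3400082508897209
mark 0.04 [ 0.7074 -0.1098  0.04  ] [[207.6 274.9]]
mark 0.05 [ 0.7041 -0.109   0.05  ] [[208.1 271.7]]
mark 0.06 [ 0.7009 -0.1081  0.06  ] [[208.5 268.4]]
mark 0.07 [ 0.6976 -0.1073  0.07  ] [[209.  265.1]]
ptr top [ 0.68912262 -0.16686437  0.064     ]
head S [0.51996907 0.26884712 0.075     ]
```

```bash
cat > m3.py <<'E'
from fit import *
a=np.radians(-.58); R=np.array([[np.cos(a),-np.sin(a),0],[np.sin(a),np.cos(a),0],[0,0,1]])
pin=np.array([.5900,-.1667,.1555])
for s in(.075,.080,.085,.09):
    C=np.array([[ds*.015-s,w*.008,h] for h in(0,.03) for ds in(-1,1) for w in(-1,1)])
    P=pin+(C[:,:1]*dn+C[:,1:2]*ey+(C[:,2:]-.035)*n)@R.T
    t=(proj(T,P)-[260,145]+.5)*6; q=(proj(S,P)-[140,155]+.5)*4
    print(s,"T u",t[:,0].min().round(),t[:,0].max().round(),"v",t[:,1].min().round(),t[:,1].max().round(),"S u",q[:,0].min().round(),q[:,0].max().round(),"v",q[:,1].min().round(),q[:,1].max().round())
# measured dark box
for nm,im,x0,y0,k in(("T",T,260,145,6),("S",S,140,155,4)):
    g=im["pixels"].astype(int); m=(g.max(2)<62); 
    l=(325,190,345,208) if nm=="T" else (205,165,226,190)
    yy,xx=np.nonzero(m[l[1]:l[3],l[0]:l[2]]); print(nm,(xx.min()+l[0]-x0)*k,(xx.max()+1+l[0]-x0)*k,(yy.min()+l[1]-y0)*k,(yy.max()+1+l[1]-y0)*k)
E
python3 m3.py
cat > plan.py <<'E'
# plan(target p,R,rows): prints rows
from scipy.spatial.transform import Rotation as Ro
import numpy as np
def rotdown(z,x):
    z=np.array(z,float);z/=np.linalg.norm(z);x=np.array(x,float);x-=z*(x@z);x/=np.linalg.norm(x);return np.c_[x,np.cross(z,x),z]
def plan(p0,R0,p1,R1,n):
    w=Ro.from_matrix(R0.T@R1).as_rotvec(); dr=w/n; drr=np.round(dr,4)
    dp=(np.array(p1)-p0)/n; R=R0; out=[];p=np.array(p0)
    for i in range(n):
        s=np.round(R.T@((np.array(p1)-p)/(n-i)),4); out.append(s.tolist()); p=p+R@s; R=R@Ro.from_rotvec(drr).as_matrix()
    print("rot deg",np.degrees(np.linalg.norm(w)),"dr",drr.tolist(),"dist",np.linalg.norm(p1-p0)); print("slide",out)
    print("end",p.round(4),"roterr",np.degrees(np.linalg.norm(Ro.from_matrix(R.T@R1).as_rotvec())))
a=np.radians(-.58); RR=np.array([[np.cos(a),-np.sin(a),0],[np.sin(a),np.cos(a),0],[0,0,1]])
n=RR@[.5,0,np.cos(np.pi/6)]; dn=RR@[np.cos(np.pi/6),0,-.5]; ey=RR@[0,1,0]
E
```

```text
0.075 T u 447.0 488.0 v 281.0 362.0 S u 272.0 323.0 v 74.0 136.0
0.08 T u 447.0 489.0 v 288.0 369.0 S u 275.0 325.0 v 67.0 129.0
0.085 T u 448.0 489.0 v 295.0 376.0 S u 277.0 328.0 v 59.0 122.0
0.09 T u 449.0 490.0 v 302.0 383.0 S u 280.0 330.0 v 52.0 115.0
T 450 486 288 366
S 280 320 72 128
```

```bash
cat > go.py <<'E'
from plan import *
from rig import observe
s=observe(); p0=s["position"];R0=s["tool_rot"]
pin=np.array([.5900,-.1667,.1555]); g=pin-.015*n-.079*dn
print(g, (g+.10*n))
plan(p0,R0,g+.10*n,rotdown(-n,ey),18)
E
python3 go.py
```

```text
[ 0.51408788 -0.16593152  0.18200962] [ 0.56408532 -0.16643766  0.26861216]
rot deg 38.2867870850479 dr [0.0286, -0.0061, -0.0228] dist 0.745768878419304
slide [[-0.0259, 0.0323, -0.0015], [-0.0266, 0.0317, -0.0022], [-0.0273, 0.031, -0.003], [-0.028, 0.0303, -0.0037], [-0.0288, 0.0295, -0.0043], [-0.0294, 0.0287, -0.005], [-0.0301, 0.0279, -0.0056], [-0.0308, 0.027, -0.0062], [-0.0314, 0.0261, -0.0068], [-0.0321, 0.0252, -0.0073], [-0.0327, 0.0242, -0.0078], [-0.0333, 0.0233, -0.0083], [-0.0338, 0.0223, -0.0088], [-0.0344, 0.0212, -0.0092], [-0.0349, 0.0202, -0.0096], [-0.0354, 0.0191, -0.0099], [-0.0359, 0.0179, -0.0102], [-0.0364, 0.0168, -0.0105]]
end [ 0.564  -0.1664  0.2686] roterr 0.07230127878006572
```

Emit:
jog_arm(
  dr=[
    [0.0286,-0.0061,-0.0228],
    [0.0286,-0.0061,-0.0228],
    [0.0286,-0.0061,-0.0228],
    [0.0286,-0.0061,-0.0228],
    [0.0286,-0.0061,-0.0228],
    [0.0286,-0.0061,-0.0228],
    [0.0286,-0.0061,-0.0228],
    [0.0286,-0.0061,-0.0228],
    [0.0286,-0.0061,-0.0228],
    [0.0286,-0.0061,-0.0228],
  ],
  slide=[
    [-0.026,0.032,-0.002],
    [-0.027,0.032,-0.002],
    [-0.027,0.031,-0.003],
    [-0.028,0.03,-0.004],
    [-0.029,0.03,-0.004],
    [-0.029,0.029,-0.005],
    [-0.03,0.028,-0.006],
    [-0.031,0.027,-0.006],
    [-0.031,0.026,-0.007],
    [-0.032,0.025,-0.007],
  ],
  gripper=[1,1,1,1,1,1,1,1,1,1],
  force=60,
)

```text
time_s: 1.1
position: [0.4162, 0.1284, 0.2573]
tool_rot: [[0.195, 0.938, -0.287], [0.98, -0.195, 0.031], [-0.027, -0.288, -0.957]]
ft_force: [0.7, 1.4, -0.4]
grip_width: 0.0854
```

```bash
sed -i 's/,18)/,9)/' go.py; python3 go.py; python3 -c "
from rig import observe;print(observe()['q'])"
```

```text
[ 0.51408788 -0.16593152  0.18200962] [ 0.56408532 -0.16643766  0.26861216]
rot deg 16.97168224837145 dr [0.0254, -0.0055, -0.0202] dist 0.3300440377420995
slide [[-0.0289, 0.0214, -0.0069], [-0.0294, 0.0207, -0.0073], [-0.0299, 0.0199, -0.0077], [-0.0303, 0.019, -0.008], [-0.0307, 0.0182, -0.0083], [-0.0311, 0.0174, -0.0086], [-0.0315, 0.0165, -0.0088], [-0.0319, 0.0157, -0.0091], [-0.0323, 0.0148, -0.0092]]
end [ 0.5641 -0.1664  0.2686] roterr 0.02937172195742256
[  0.39034116  16.76958461  81.27180958   1.90108155  98.65606681
 -78.112655  ]
```

Emit:
jog_arm(
  dr=[
    [0.0254,-0.0055,-0.0202],
    [0.0254,-0.0055,-0.0202],
    [0.0254,-0.0055,-0.0202],
    [0.0254,-0.0055,-0.0202],
    [0.0254,-0.0055,-0.0202],
    [0.0254,-0.0055,-0.0202],
    [0.0254,-0.0055,-0.0202],
    [0.0254,-0.0055,-0.0202],
    [0.0254,-0.0055,-0.0202],
    [0,0,0],
  ],
  slide=[
    [-0.029,0.021,-0.007],
    [-0.029,0.021,-0.007],
    [-0.03,0.02,-0.008],
    [-0.03,0.019,-0.008],
    [-0.031,0.018,-0.008],
    [-0.031,0.017,-0.009],
    [-0.031,0.016,-0.009],
    [-0.032,0.016,-0.009],
    [-0.032,0.015,-0.009],
    [0,0,0],
  ],
  gripper=[1,1,1,1,1,1,1,1,1,1],
)

```text
time_s: 2.1
position: [0.564, -0.1673, 0.2668]
tool_rot: [[0.014, 0.865, -0.502], [1.0, -0.012, 0.007], [-0.0, -0.502, -0.865]]
ft_force: [1.0, -0.2, -0.9]
grip_width: 0.0855
```

```bash
sed -i 's/g+.10\*n,/g,/' go.py; python3 go.py; python3 -c "
from h import *
from rig import observe,viewer
print(observe()['q'])
S=viewer.get_image('scene');T=viewer.get_image('top')
crop(S,150,110,140,130,5,'s1');crop(T,270,140,120,90,6,'t1')"
```

```text
[ 0.51408788 -0.16593152  0.18200962] [ 0.56408532 -0.16643766  0.26861216]
rot deg 0.24409176387193748 dr [-0.0002, -0.0002, -0.0004] dist 0.09841825915441015
slide [[0.0001, -0.0001, 0.0109], [0.0001, -0.0001, 0.0109], [0.0001, -0.0001, 0.0109], [0.0001, -0.0001, 0.011], [0.0001, -0.0001, 0.0109], [0.0001, -0.0, 0.011], [0.0, -0.0001, 0.0109], [0.0001, -0.0, 0.011], [0.0, -0.0001, 0.0109]]
end [ 0.5141 -0.166   0.182 ] roterr 0.01289188471161874
[ -23.35413      39.10311669   45.0615464   -13.32434324  123.27294993
 -117.15700343]
```

View pics/s1.png

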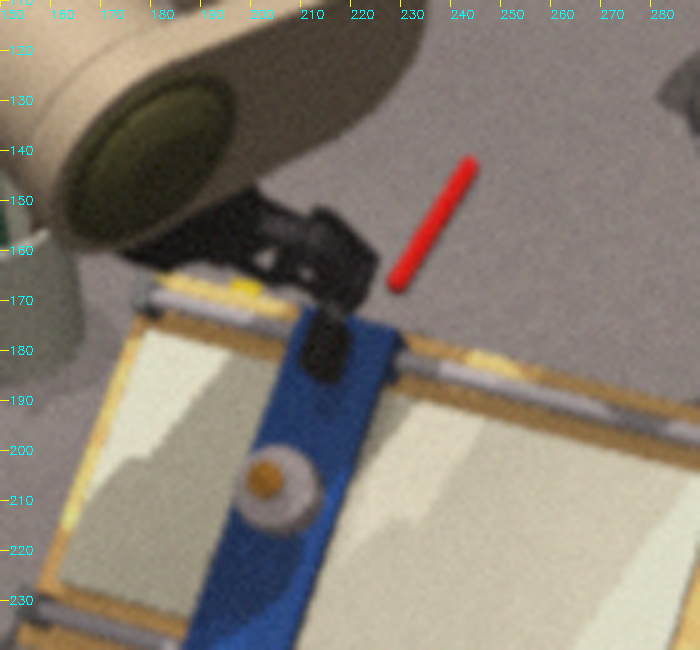

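View pics/t1.png

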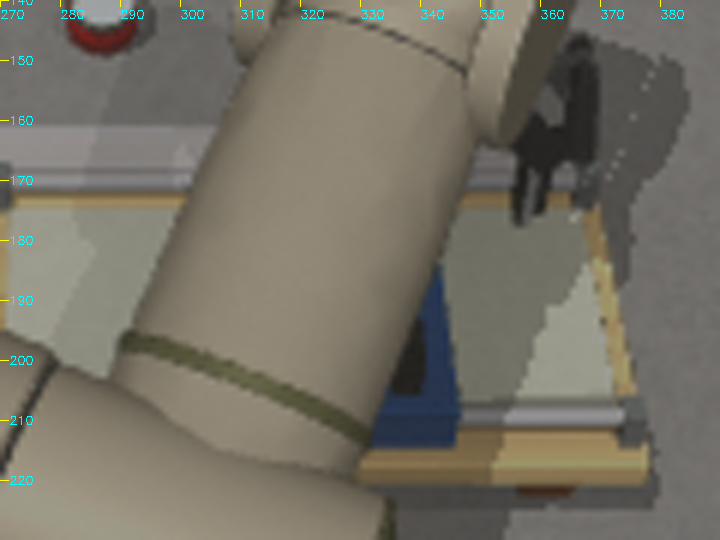

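Emit:
jog_arm(
  dr=[
    [0,0,0],
    [0,0,0],
    [0,0,0],
    [0,0,0],
    [0,0,0],
    [0,0,0],
    [0,0,0],
    [0,0,0],
    [0,0,0],
    [0,0,0],
  ],
  slide=[
    [0.001,-0.001,0.012],
    [0,0,0.012],
    [0,0,0.012],
    [0,0,0.012],
    [0,0,0.012],
    [0,0,0.012],
    [0,0,0.01],
    [0,0,0.009],
    [0,0,0.007],
    [0,0,0],
  ],
  gripper=[1,1,1,1,1,1,1,1,1,1],
)

```text
time_s: 3.2
position: [0.5128, -0.162, 0.1844]
tool_rot: [[0.011, 0.866, -0.5], [1.0, -0.01, 0.005], [-0.0, -0.5, -0.866]]
ft_force: [-0.4, -0.9, -0.0]
grip_width: 0.0855
```

Emit:
jog_arm(
  dr=[
    [0,0,0],
    [0,0,0],
    [0,0,0],
    [0,0,0],
    [0,0,0],
    [0,0,0],
    [0,0,0],
    [0,0,0],
    [0,0,0],
    [0,0,0],
  ],
  slide=[
    [0,0,0],
    [0,0,0],
    [0,0,0],
    [0,0,0],
    [0,0,0],
    [0,0,0],
    [0,0,0],
    [0,0,0],
    [0,0,0],
    [0,0,0],
  ],
  gripper=[-0.2,-0.4,-0.6,-0.8,-0.9,-0.9,-0.9,-0.9,-0.9,-0.9],
  force=40,
)

```text
time_s: 4.2
position: [0.5135, -0.1626, 0.1852]
tool_rot: [[0.011, 0.867, -0.498], [1.0, -0.01, 0.004], [-0.002, -0.498, -0.867]]
ft_force: [2.6, -3.2, 5.5]
grip_width: 0.0153
```

```bash
python3 -c "
from h import *
from rig import observe,viewer
S=viewer.get_image('scene')
crop(S,150,130,140,130,5,'s2')"
```

```text
(no output)
```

View pics/s2.png

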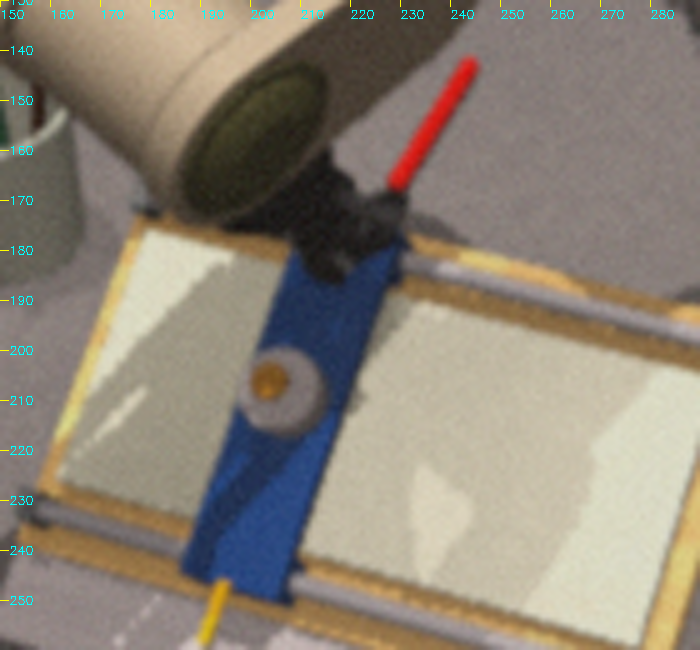

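Emit:
jog_arm(
  dr=[
    [0,0,0],
    [0,0,0],
    [0,0,0],
    [0,0,0],
    [0,0,0],
    [0,0,0],
    [0,0,0],
    [0,0,0],
    [0,0,0],
    [0,0,0],
  ],
  slide=[
    [0.002,0,-0.001],
    [0.006,0,0],
    [0.008,0,0],
    [0.008,0,0],
    [0.008,0,0],
    [0.008,0,0],
    [0.008,0,0],
    [0.004,0,0],
    [0,0,0],
    [0,0,0],
  ],
  gripper=[-0.9,-0.9,-0.9,-0.9,-0.9,-0.9,-0.9,-0.9,-0.9,-0.9],
)

```text
time_s: 5.25
position: [0.514, -0.1092, 0.1852]
tool_rot: [[0.011, 0.866, -0.5], [1.0, -0.008, 0.007], [0.002, -0.5, -0.866]]
ft_force: [-3.3, 4.1, -8.3]
grip_width: 0.0152
```

```bash
python3 -c "
from h import *
from rig import observe,viewer
S=viewer.get_image('scene');T=viewer.get_image('top')
crop(S,180,220,60,60,10,'s3');crop(T,300,145,60,50,10,'t3')"
```

```text
(no output)
```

View pics/s3.png

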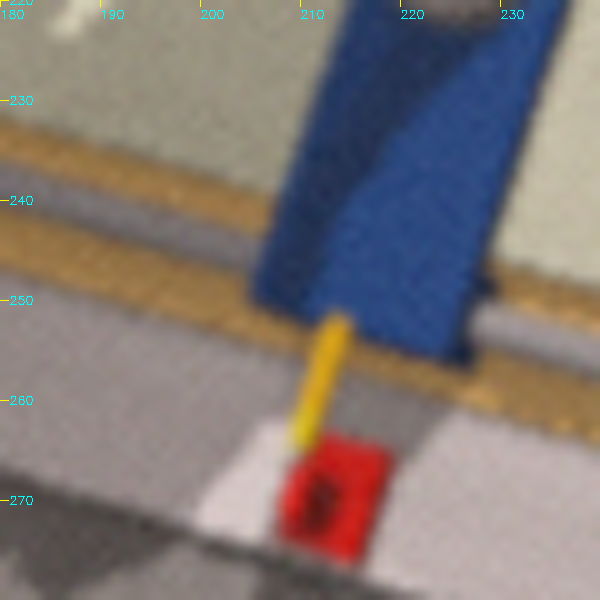

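View pics/t3.png

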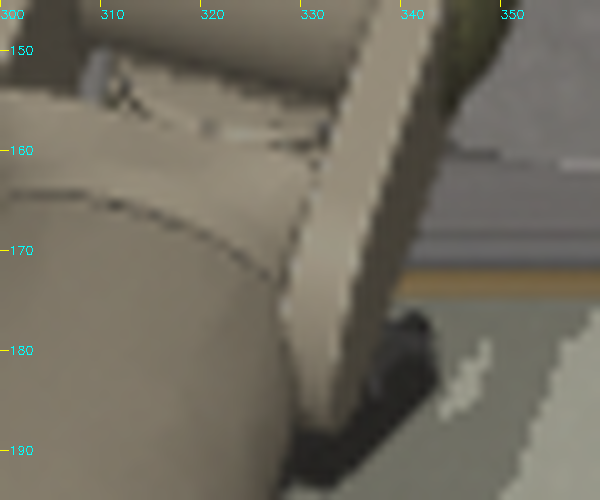

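```bash
python3 -c "
from h import *
S=pickle.load(open('im0.pkl','rb'))['scene']
a=onz(S,full(180,210,10,(98,485)),.064);b=onz(S,full(180,220,10,(305,448)),.064);print(a,b,b-a)
for z in(.055,.065,.075): print(onz(S,full(180,220,10,(292,468)),z))
"
```

```text
[ 0.69011884 -0.16559124  0.064     ] [ 0.69079983 -0.10825113  0.064     ] [0.00068099 0.05734011 0.        ]
[ 0.69181016 -0.11230075  0.055     ]
[ 0.69804258 -0.10835036  0.065     ]
[ 0.704275   -0.10439996  0.075     ]
```

Emit:
jog_arm(
  dr=[
    [0,0,0],
    [0,0,0],
    [0,0,0],
    [0,0,0],
    [0,0,0],
    [0,0,0],
    [0,0,0],
    [0,0,0],
    [0,0,0],
    [0,0,0],
  ],
  slide=[
    [0.001,0,0],
    [0,0,0],
    [0,0,0],
    [0,0,0],
    [0,0,0],
    [0,0,0],
    [0,0,0],
    [0,0,0],
    [0,0,-0.01],
    [0,0,-0.02],
  ],
  gripper=[-0.9,-0.9,-0.5,-0.2,0.2,0.6,0.6,0.6,0.6,0.6],
)

```text
time_s: 6.35
position: [0.5292, -0.1093, 0.2118]
tool_rot: [[0.011, 0.865, -0.501], [1.0, -0.01, 0.006], [-0.0, -0.501, -0.866]]
ft_force: [-0.2, 0.1, 0.4]
grip_width: 0.0686
```

```bash
cat > go2.py <<'E'
from plan import *
from rig import observe
s=observe(); p0=s["position"];R0=s["tool_rot"]; print(p0,s['grip_width'])
# mallet: head (.5192,.2680), handle dir yaw
h=np.array([.5193,.2682]); e=np.array([.3712,.3346]); u=(h-e)/np.linalg.norm(h-e); print("mallet yaw",np.degrees(np.arctan2(u[1],u[0])))
gx=np.r_[h-.068*u,.048-.008]
gx=np.r_[h-.068*u,.034]   # TCP z
print("grip",gx)
t=rotdown([0,0,-1],[-u[1],u[0],0]); print(t)
plan(p0,R0,gx+[0,0,.16],t,14)
E
python3 go2.py
```

```text
[ 0.52917352 -0.10933158  0.21183632] 0.06859246563398604
mallet yaw -24.14887433742764
grip [0.45725098 0.29601941 0.034     ]
[[ 0.40910898  0.91248553  0.        ]
 [ 0.91248553 -0.40910898  0.        ]
 [ 0.          0.         -1.        ]]
rot deg 37.98858097929571 dr [-0.0369, 0.0077, 0.0286] dist 0.4120684534801942
slide [[0.0289, -0.0041, 0.0038], [0.0287, -0.0051, 0.0039], [0.0285, -0.006, 0.0039], [0.0283, -0.007, 0.0039], [0.0281, -0.0079, 0.0038], [0.0278, -0.0089, 0.0037], [0.0275, -0.0098, 0.0036], [0.0272, -0.0107, 0.0034], [0.0269, -0.0116, 0.0032], [0.0265, -0.0125, 0.003], [0.0261, -0.0133, 0.0028], [0.0257, -0.0142, 0.0024], [0.0253, -0.015, 0.0021], [0.0248, -0.0157, 0.0017]]
end [0.4573 0.296  0.194 ] roterr 0.03594683377322726
```

Emit:
jog_arm(
  dr=[
    [0,0,0],
    [-0.0369,0.0077,0.0286],
    [-0.0369,0.0077,0.0286],
    [-0.0369,0.0077,0.0286],
    [-0.0369,0.0077,0.0286],
    [-0.0369,0.0077,0.0286],
    [-0.0369,0.0077,0.0286],
    [-0.0369,0.0077,0.0286],
    [-0.0369,0.0077,0.0286],
    [-0.0369,0.0077,0.0286],
  ],
  slide=[
    [0,0,-0.03],
    [0.029,-0.004,0],
    [0.029,-0.005,0],
    [0.0285,-0.006,0.003],
    [0.028,-0.007,0.003],
    [0.028,-0.008,0.003],
    [0.028,-0.009,0.003],
    [0.0275,-0.01,0.003],
    [0.027,-0.011,0.003],
    [0.027,-0.012,0.003],
  ],
  gripper=[0.6,0.6,0.6,0.6,0.6,0.6,0.6,0.6,0.6,0.6],
)

```text
time_s: 7.35
position: [0.5025, 0.1522, 0.238]
tool_rot: [[0.273, 0.945, -0.181], [0.962, -0.273, 0.026], [-0.024, -0.181, -0.983]]
ft_force: [0.1, 0.7, 0.1]
grip_width: 0.0685
```

```bash
sed -i 's/t,14)/t,7)/' go2.py; python3 go2.py; python3 -c "
from h import *
from rig import observe,viewer
S=viewer.get_image('scene');T=viewer.get_image('top')
crop(S,180,220,60,60,10,'s4');crop(T,300,145,60,60,10,'t4')"
```

```text
[0.502492   0.15221589 0.23801247] 0.06848468989956043
mallet yaw -24.14887433742764
grip [0.45725098 0.29601941 0.034     ]
[[ 0.40910898  0.91248553  0.        ]
 [ 0.91248553 -0.40910898  0.        ]
 [ 0.          0.         -1.        ]]
rot deg 13.339575784967531 dr [-0.0258, 0.0054, 0.0203] dist 0.15704552992803644
slide [[0.0181, -0.0106, 0.0079], [0.0179, -0.0111, 0.0077], [0.0176, -0.0117, 0.0075], [0.0173, -0.0122, 0.0073], [0.0171, -0.0128, 0.0071], [0.0167, -0.0133, 0.0068], [0.0165, -0.0138, 0.0066]]
end [0.4573 0.296  0.194 ] roterr 0.026559467761187
```

View pics/s4.png

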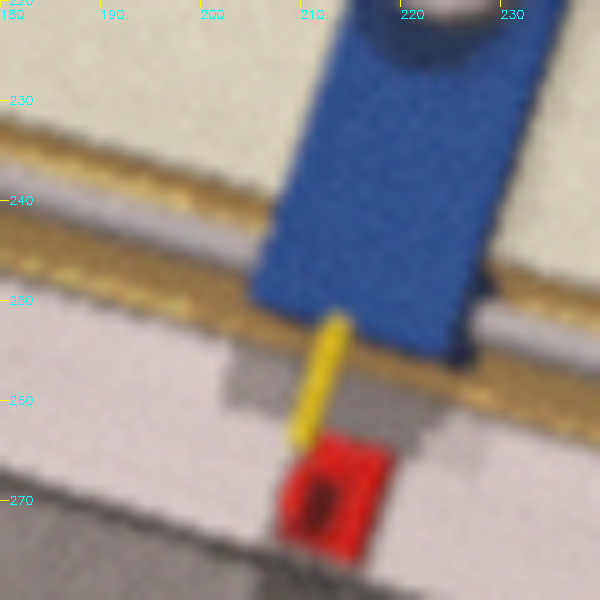

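View pics/t4.png

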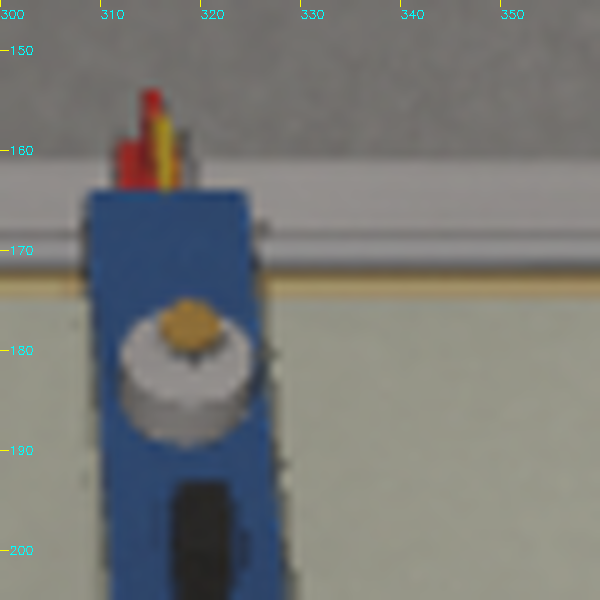

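```bash
python3 -c "
from h import *
from rig import viewer
T=viewer.get_image('top');p=T['pixels'].astype(int)
for v in range(152,166): print(v,[tuple(x) for x in p[v,311:320]])
for nm,x in(('ptr',onz(T,(316.0,156.6),.064)),('mark',onz(T,(314.6,154),.066)),):print(nm,x)
"
```

```text
152 [(np.int64(109), np.int64(112), np.int64(114)), (np.int64(111), np.int64(113), np.int64(117)), (np.int64(112), np.int64(115), np.int64(118)), (np.int64(111), np.int64(115), np.int64(117)), (np.int64(109), np.int64(111), np.int64(114)), (np.int64(108), np.int64(110), np.int64(113)), (np.int64(107), np.int64(111), np.int64(114)), (np.int64(109), np.int64(112), np.int64(114)), (np.int64(108), np.int64(110), np.int64(113))]
153 [(np.int64(108), np.int64(110), np.int64(112)), (np.int64(108), np.int64(110), np.int64(113)), (np.int64(109), np.int64(113), np.int64(115)), (np.int64(107), np.int64(111), np.int64(116)), (np.int64(105), np.int64(108), np.int64(117)), (np.int64(108), np.int64(111), np.int64(115)), (np.int64(109), np.int64(112), np.int64(115)), (np.int64(109), np.int64(112), np.int64(114)), (np.int64(109), np.int64(112), np.int64(114))]
154 [(np.int64(108), np.int64(111), np.int64(114)), (np.int64(110), np.int64(113), np.int64(115)), (np.int64(109), np.int64(113), np.int64(114)), (np.int64(58), np.int64(62), np.int64(118)), (np.int64(37), np.int64(42), np.int64(147)), (np.int6
[... 4129 characters left out ...]
.int64(70), np.int64(45)), (np.int64(93), np.int64(79), np.int64(63)), (np.int64(107), np.int64(70), np.int64(48)), (np.int64(107), np.int64(69), np.int64(45)), (np.int64(108), np.int64(71), np.int64(45))]
165 [(np.int64(110), np.int64(71), np.int64(46)), (np.int64(110), np.int64(71), np.int64(46)), (np.int64(109), np.int64(71), np.int64(45)), (np.int64(110), np.int64(71), np.int64(46)), (np.int64(109), np.int64(71), np.int64(46)), (np.int64(110), np.int64(71), np.int64(46)), (np.int64(110), np.int64(71), np.int64(47)), (np.int64(108), np.int64(70), np.int64(46)), (np.int64(108), np.int64(71), np.int64(46))]
ptr [ 0.68828842 -0.1123146   0.064     ]
mark [ 0.69722023 -0.10749779  0.066     ]
```

The pointer, at about (315.8,156.6) in the top view, is roughly 4 mm short of the tongue at (314.7,154). I'll grip the fin again and nudge it 3.5 to 4 mm.

```bash
cat > go3.py <<'E'
from plan import *
from rig import observe
s=observe(); p0=s["position"];R0=s["tool_rot"]
g=np.array([.5140,-.1093,.1850])
plan(p0,R0,g+.06*n,rotdown(-n,ey),9)
E
python3 go3.py
```

```text
rot deg 24.432879406915 dr [0.0372, -0.0076, -0.0284] dist 0.2652690624373499
slide [[-0.0268, 0.0122, -0.0015], [-0.0271, 0.0114, -0.0017], [-0.0274, 0.0106, -0.0019], [-0.0278, 0.0097, -0.0021], [-0.028, 0.0089, -0.0022], [-0.0283, 0.008, -0.0023], [-0.0285, 0.0071, -0.0024], [-0.0287, 0.0062, -0.0024], [-0.0289, 0.0052, -0.0024]]
end [ 0.544  -0.1096  0.237 ] roterr 0.028749745608308643
```

Emit:
jog_arm(
  dr=[
    [0.0372,-0.0076,-0.0284],
    [0.0372,-0.0076,-0.0284],
    [0.0372,-0.0076,-0.0284],
    [0.0372,-0.0076,-0.0284],
    [0.0372,-0.0076,-0.0284],
    [0.0372,-0.0076,-0.0284],
    [0.0372,-0.0076,-0.0284],
    [0.0372,-0.0076,-0.0284],
    [0.0372,-0.0076,-0.0284],
    [0,0,0],
  ],
  slide=[
    [-0.027,0.012,-0.002],
    [-0.027,0.0115,-0.002],
    [-0.0275,0.0105,-0.002],
    [-0.028,0.01,-0.002],
    [-0.028,0.009,-0.002],
    [-0.028,0.008,-0.002],
    [-0.0285,0.007,-0.002],
    [-0.0285,0.006,-0.002],
    [-0.029,0.005,-0.002],
    [0,0,0],
  ],
  gripper=[0.6,0.6,0.6,0.6,0.6,0.6,0.6,0.6,0.6,0.6],
)

```text
time_s: 8.5
position: [0.5432, -0.115, 0.2343]
tool_rot: [[0.017, 0.864, -0.503], [1.0, -0.015, 0.008], [-0.0, -0.503, -0.864]]
ft_force: [-0.6, -0.1, -0.0]
grip_width: 0.0681
```

```bash
sed -i 's/g+.06\*n/g/' go3.py; python3 go3.py
```

```text
rot deg 0.44268895869054364 dr [-0.0004, -0.0004, -0.0006] dist 0.05754923735415132
slide [[0.0006, -0.0001, 0.0064], [0.0006, -0.0, 0.0064], [0.0006, -0.0001, 0.0064], [0.0006, -0.0001, 0.0064], [0.0006, -0.0, 0.0063], [0.0006, -0.0001, 0.0064], [0.0006, -0.0, 0.0063], [0.0005, -0.0001, 0.0064], [0.0006, -0.0, 0.0063]]
end [ 0.514  -0.1093  0.185 ] roterr 0.03564574083183584
```

Emit:
jog_arm(
  dr=[
    [0,0,0],
    [0,0,0],
    [0,0,0],
    [0,0,0],
    [0,0,0],
    [0,0,0],
    [0,0,0],
    [0,0,0],
    [0,0,0],
    [0,0,0],
  ],
  slide=[
    [0,0,0],
    [0.001,0,0.008],
    [0.001,0,0.01],
    [0,0,0.01],
    [0,0,0.01],
    [0,0,0.01],
    [0,0,0.006],
    [0,0,0.003],
    [0,0,0],
    [0,0,0],
  ],
  gripper=[0.6,0.6,0.6,0.6,0.6,0.6,0.6,0.6,0.6,0.6],
)

```text
time_s: 9.5
position: [0.5144, -0.1086, 0.1863]
tool_rot: [[0.013, 0.866, -0.501], [1.0, -0.011, 0.006], [-0.001, -0.501, -0.866]]
ft_force: [-0.7, 0.1, 0.1]
grip_width: 0.0684
```

Emit:
jog_arm(
  dr=[
    [0,0,0],
    [0,0,0],
    [0,0,0],
    [0,0,0],
    [0,0,0],
    [0,0,0],
    [0,0,0],
    [0,0,0],
    [0,0,0],
    [0,0,0],
  ],
  slide=[
    [0,0,0],
    [0,0,0],
    [0,0,0],
    [0,0,0],
    [0,0,0],
    [0,0,0],
    [0.002,0,0],
    [0.0015,0,0],
    [0,0,0],
    [0,0,0],
  ],
  gripper=[0.2,-0.2,-0.6,-0.9,-0.9,-0.9,-0.9,-0.9,-0.9,-0.9],
)

```text
time_s: 10.5
position: [0.5144, -0.1052, 0.1863]
tool_rot: [[0.013, 0.866, -0.501], [1.0, -0.012, 0.006], [-0.001, -0.501, -0.866]]
ft_force: [1.5, -2.7, 5.1]
grip_width: 0.0151
```

```bash
python3 -c "
from h import *
from rig import observe,viewer
s=observe();print(s['position'],s['ft_force'])
S=viewer.get_image('scene')
crop(S,180,220,60,60,10,'s5')"
```

```text
[ 0.51435067 -0.10515317  0.18625746] [ 1.52090099 -2.68466003  5.13644861]
```

View pics/s5.png

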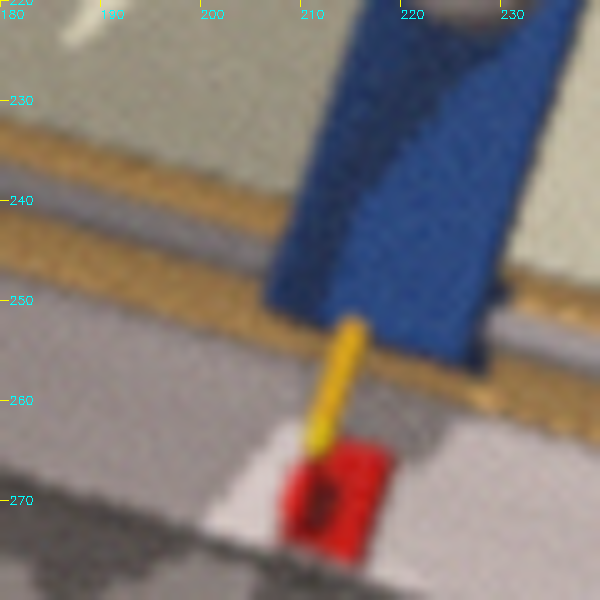

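Emit:
jog_arm(
  dr=[
    [0,0,0],
    [0,0,0],
    [0,0,0],
    [0,0,0],
    [0,0,0],
    [0,0,0],
    [0,0,0],
    [0,0,0],
    [0,0,0],
    [0,0,0],
  ],
  slide=[
    [0,0,0],
    [0,0,0],
    [0,0,0],
    [0,0,0],
    [0,0,0],
    [0,0,-0.01],
    [0,0,-0.02],
    [0,0,-0.02],
    [0,0,-0.02],
    [0,0,0],
  ],
  gripper=[-0.5,-0.2,0.2,0.6,0.6,0.6,0.6,0.6,0.6,0.6],
)

```text
time_s: 11.55
position: [0.5506, -0.1057, 0.2487]
tool_rot: [[0.013, 0.868, -0.497], [1.0, -0.012, 0.005], [-0.002, -0.497, -0.868]]
ft_force: [0.1, -0.2, -0.3]
grip_width: 0.0685
```

```bash
sed -i 's/t,7)/t,14)/' go2.py; python3 go2.py
```

```text
[ 0.5506498  -0.10569665  0.24868042] 0.06847383008912361
mallet yaw -24.14887433742764
grip [0.45725098 0.29601941 0.034     ]
[[ 0.40910898  0.91248553  0.        ]
 [ 0.91248553 -0.40910898  0.        ]
 [ 0.          0.         -1.        ]]
rot deg 37.72555235074557 dr [-0.0366, 0.0077, 0.0285] dist 0.4160397547467007
slide [[0.0286, -0.0042, 0.0068], [0.0284, -0.0053, 0.0069], [0.0282, -0.0063, 0.0069], [0.028, -0.0074, 0.0069], [0.0277, -0.0084, 0.0068], [0.0274, -0.0094, 0.0067], [0.027, -0.0105, 0.0065], [0.0267, -0.0114, 0.0063], [0.0263, -0.0124, 0.0061], [0.0259, -0.0134, 0.0058], [0.0254, -0.0144, 0.0055], [0.025, -0.0152, 0.0052], [0.0245, -0.0162, 0.0047], [0.024, -0.017, 0.0044]]
end [0.4572 0.2961 0.194 ] roterr 0.0213016874567232
```

Emit:
jog_arm(
  dr=[
    [-0.0366,0.0077,0.0285],
    [-0.0366,0.0077,0.0285],
    [-0.0366,0.0077,0.0285],
    [-0.0366,0.0077,0.0285],
    [-0.0366,0.0077,0.0285],
    [-0.0366,0.0077,0.0285],
    [-0.0366,0.0077,0.0285],
    [-0.0366,0.0077,0.0285],
    [-0.0366,0.0077,0.0285],
    [-0.0366,0.0077,0.0285],
  ],
  slide=[
    [0.0286,-0.004,0.003],
    [0.0284,-0.005,0.004],
    [0.028,-0.006,0.006],
    [0.028,-0.007,0.007],
    [0.028,-0.008,0.007],
    [0.027,-0.009,0.007],
    [0.027,-0.01,0.007],
    [0.027,-0.011,0.006],
    [0.026,-0.012,0.006],
    [0.026,-0.013,0.006],
  ],
  gripper=[0.6,0.6,0.6,0.6,0.6,0.6,0.6,0.6,0.6,0.6],
)

```text
time_s: 12.55
position: [0.4884, 0.1816, 0.2123]
tool_rot: [[0.303, 0.941, -0.151], [0.953, -0.302, 0.025], [-0.022, -0.152, -0.988]]
ft_force: [1.0, 0.5, 0.3]
grip_width: 0.0683
```

```bash
sed -i 's/t,14)/t,6)/' go2.py; python3 go2.py;  python3 -c "
from h import *
from rig import observe,viewer
S=viewer.get_image('scene');T=viewer.get_image('top')
pickle.dump((S,T),open('im6.pkl','wb'))
p=T['pixels'].astype(int)
for v in range(154,164): print(v,[tuple(map(int,x)) for x in p[v,312:319]])
crop(T,300,145,60,60,10,'t6')"
```

```text
[0.48836974 0.18163652 0.21233912] 0.0683161069939461
mallet yaw -24.14887433742764
grip [0.45725098 0.29601941 0.034     ]
[[ 0.40910898  0.91248553  0.        ]
 [ 0.91248553 -0.40910898  0.        ]
 [ 0.          0.         -1.        ]]
rot deg 10.905920814939714 dr [-0.0251, 0.0052, 0.0187] dist 0.11995060170634947
slide [[0.0167, -0.0102, 0.0043], [0.0164, -0.0106, 0.0041], [0.0162, -0.011, 0.0039], [0.016, -0.0114, 0.0037], [0.0158, -0.0118, 0.0035], [0.0155, -0.0121, 0.0033]]
end [0.4573 0.296  0.194 ] roterr 0.015279525182504802
154 [(110, 113, 115), (109, 113, 115), (57, 60, 116), (39, 42, 146), (103, 106, 117), (108, 110, 114), (107, 110, 113)]
155 [(110, 113, 115), (109, 110, 114), (58, 63, 117), (38, 45, 146), (83, 85, 100), (110, 113, 115), (110, 113, 116)]
156 [(110, 113, 114), (109, 112, 114), (61, 89, 136), (43, 79, 153), (86, 90, 113), (109, 111, 115), (109, 113, 114)]
157 [(107, 109, 113), (109, 112, 115), (51, 119, 138), (39, 134, 155), (82, 94, 100), (105, 108, 111), (105, 108, 111)]
158 [(95, 97, 104), (105, 108, 115), (49, 118, 138), (39, 134, 155), (74, 87, 96), (77, 80, 84), (78, 81, 83)]
159 [(52, 57, 127), (49, 53, 130), (38, 104, 134), (38, 133, 155), (41, 63, 110), (51, 54, 97), (78, 79, 85)]
160 [(38, 43, 132), (36, 41, 135), (37, 89, 123), (39, 133, 154), (35, 59, 116), (40, 44, 105), (79, 81, 88)]
161 [(40, 44, 132), (35, 40, 135), (37, 80, 133), (40, 132, 155), (36, 72, 127), (35, 41, 123), (94, 96, 105)]
162 [(40, 44, 132), (37, 41, 135), (38, 86, 152), (40, 131, 156), (35, 71, 126), (33, 38, 114), (99, 100, 108)]
163 [(52, 47, 133), (47, 42, 132), (46, 78, 143), (43, 118, 143), (47, 68, 122), (46, 43, 113), (100, 99, 105)]
```

View pics/t6.png

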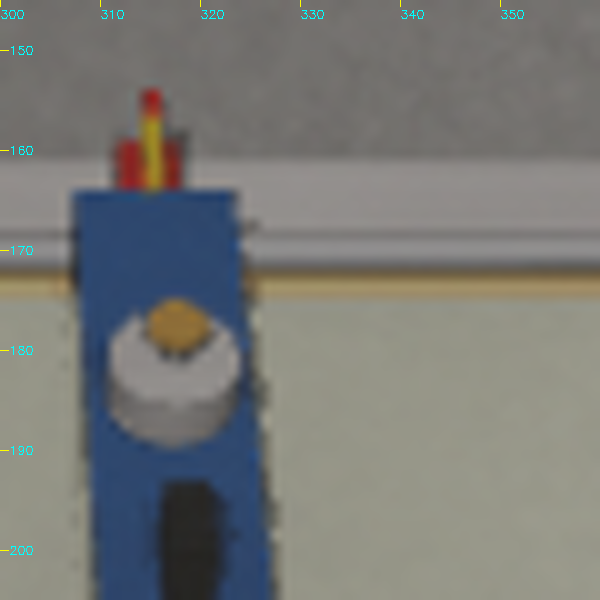

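Emit:
jog_arm(
  dr=[
    [-0.0251,0.0052,0.0187],
    [-0.0251,0.0052,0.0187],
    [-0.0251,0.0052,0.0187],
    [-0.0251,0.0052,0.0187],
    [-0.0251,0.0052,0.0187],
    [-0.0251,0.0052,0.0187],
    [0,0,0],
    [0,0,0],
    [0,0,0],
    [0,0,0],
  ],
  slide=[
    [0.0165,-0.01,0.004],
    [0.0165,-0.0105,0.004],
    [0.016,-0.011,0.004],
    [0.016,-0.0115,0.004],
    [0.016,-0.012,0.0035],
    [0.0155,-0.012,0.003],
    [0,0,0.02],
    [0,0,0.02],
    [0,0,0],
    [0,0,0],
  ],
  gripper=[0.6,0.6,0.6,0.6,0.6,0.6,0.6,0.6,0.6,0.6],
)

```text
time_s: 13.65
position: [0.4583, 0.2944, 0.1551]
tool_rot: [[0.408, 0.913, -0.001], [0.913, -0.408, -0.0], [-0.001, -0.001, -1.0]]
ft_force: [-0.2, 0.4, -0.6]
grip_width: 0.0679
```

```bash
sed -i 's/+\[0,0,.16\],t,6)/,t,9)/' go2.py; python3 go2.py;  python3 -c "
from h import *
from rig import observe,viewer
S=viewer.get_image('scene');T=viewer.get_image('top')
crop(S,310,160,150,130,5,'s7');crop(T,150,145,130,110,5,'t7')"
```

```text
[0.45825295 0.2944036  0.15508044] 0.06788633993754292
mallet yaw -24.14887433742764
grip [0.45725098 0.29601941 0.034     ]
[[ 0.40910898  0.91248553  0.        ]
 [ 0.91248553 -0.40910898  0.        ]
 [ 0.          0.         -1.        ]]
rot deg 0.10294707433270861 dr [-0.0001, 0.0001, 0.0001] dist 0.1210953693479522
slide [[0.0001, -0.0002, 0.0135], [0.0001, -0.0002, 0.0134], [0.0001, -0.0001, 0.0135], [0.0001, -0.0002, 0.0134], [0.0001, -0.0002, 0.0135], [0.0001, -0.0001, 0.0134], [0.0002, -0.0002, 0.0135], [0.0001, -0.0001, 0.0134], [0.0002, -0.0002, 0.0135]]
end [0.4572 0.296  0.034 ] roterr 0.031229795378061618
```

View pics/s7.png

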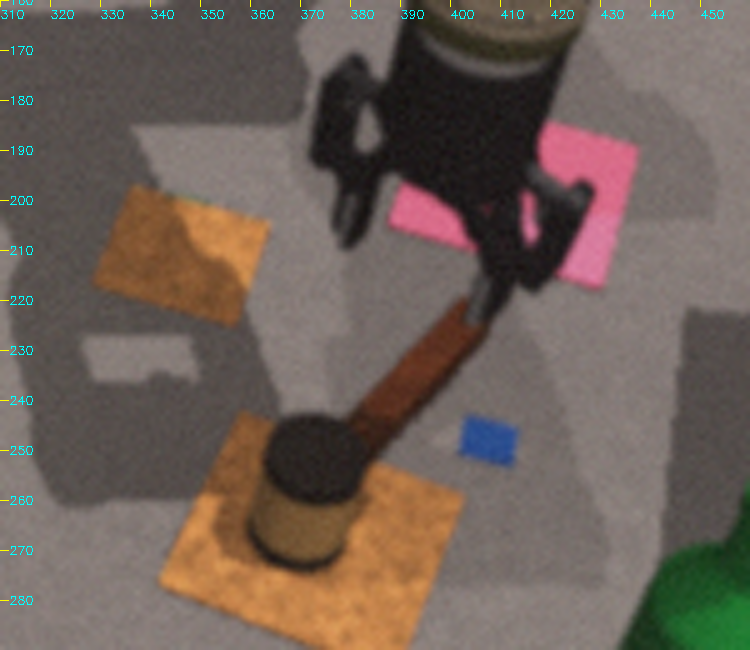

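View pics/t7.png

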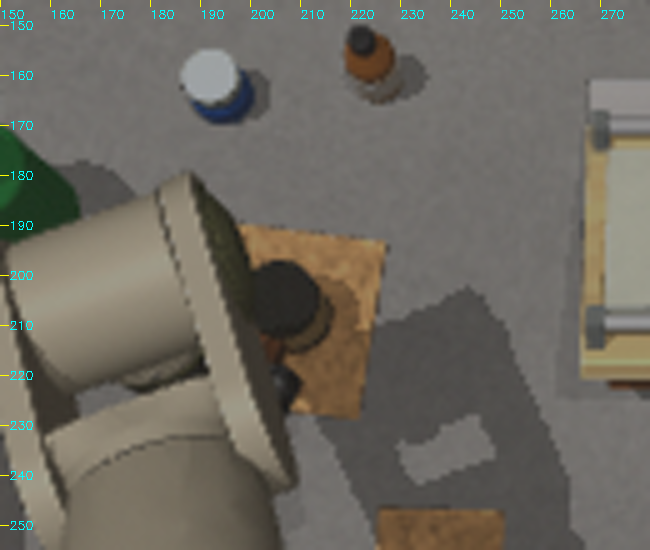

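```bash
python3 -c "
from h import *
from rig import observe,viewer
print(observe()['q'])
S=viewer.get_image('scene');T=viewer.get_image('top')
pickle.dump((S,T),open('im7.pkl','wb'))
for uv in((155,188),(166,188)): print('flask foot T',onz(T,uv,.02))
print('S foot',onz(S,(442,318),0.0), 'S cap',onz(S,(466,261),.22))
print('cap T',onz(T,(139,172),.22))
for z in(.25,.35,.45): print(z,onz(T,(188,180),z),onz(T,(150,195),z),onz(T,(207,240),z))
cv2.imwrite('pics/s8.png',cv2.resize(S['pixels'][60:360,260:560],(700,700),interpolation=cv2.INTER_CUBIC))"
```

```text
[ 2.02598199e+01  2.57979616e+01  8.31494719e+01  3.22977680e-02
  7.10084212e+01 -4.56676256e+01]
flask foot T [0.59214761 0.45910457 0.02      ]
flask foot T [0.59170625 0.42007651 0.02      ]
S foot [6.11408964e-01 4.69625741e-01 1.11022302e-16] S cap [0.60408457 0.45936994 0.22      ]
cap T [0.59491395 0.44943968 0.22      ]
0.25 [0.55984656 0.29058545 0.25      ] [0.51498339 0.40206416 0.25      ] [0.37868447 0.22899617 0.25      ]
0.35 [0.5336175 0.2677895 0.35     ] [0.4924265  0.37014338 0.35      ] [0.36728401 0.21124147 0.35      ]
0.45 [0.50738843 0.24499354 0.45      ] [0.4698696  0.33822259 0.45      ] [0.35588355 0.19348676 0.45      ]
```

View pics/s8.png

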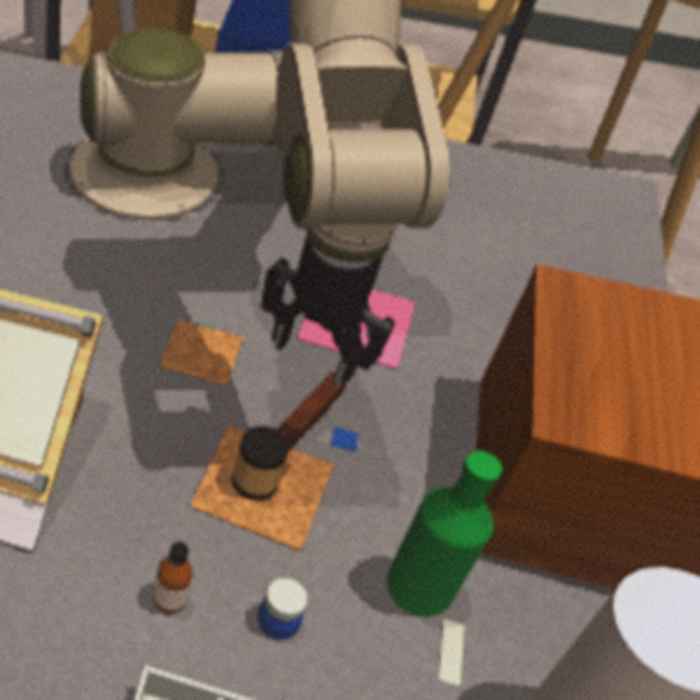

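Emit:
jog_arm(
  dr=[
    [0,0,0],
    [0,0,0],
    [0,0,0],
    [0,0,0],
    [0,0,0],
    [0,0,0],
    [0,0,0],
    [0,0,0],
    [0,0,0],
    [0,0,0],
  ],
  slide=[
    [0.001,-0.0015,0.012],
    [0,0,0.015],
    [0,0,0.018],
    [0,0,0.018],
    [0,0,0.016],
    [0,0,0.014],
    [0,0,0.012],
    [0,0,0.01],
    [0,0,0.004],
    [0,0,0],
  ],
  gripper=[0.6,0.6,0.6,0.6,0.6,0.6,0.6,0.6,0.6,0.6],
)

```text
time_s: 14.85
position: [0.4569, 0.2964, 0.0355]
tool_rot: [[0.408, 0.913, -0.001], [0.913, -0.408, 0.0], [-0.001, -0.001, -1.0]]
ft_force: [-0.8, 0.4, 0.4]
grip_width: 0.0681
```

```bash
python3 go2.py;  python3 -c "
from h import *
from rig import observe,viewer
S=viewer.get_image('scene')
crop(S,310,160,150,130,5,'s9')"
```

```text
[0.4568702  0.29638061 0.03546993] 0.06809450566727793
mallet yaw -24.14887433742764
grip [0.45725098 0.29601941 0.034     ]
[[ 0.40910898  0.91248553  0.        ]
 [ 0.91248553 -0.40910898  0.        ]
 [ 0.          0.         -1.        ]]
rot deg 0.1222474963406672 dr [-0.0002, 0.0001, 0.0002] dist 0.0015608250279727524
slide [[-0.0, 0.0001, 0.0002], [-0.0, 0.0, 0.0002], [-0.0, 0.0001, 0.0002], [-0.0, 0.0, 0.0001], [-0.0, 0.0001, 0.0002], [-0.0, 0.0, 0.0001], [-0.0001, 0.0001, 0.0002], [-0.0, 0.0, 0.0001], [-0.0001, 0.0001, 0.0002]]
end [0.4572 0.296  0.034 ] roterr 0.034523970855527684
```

View pics/s9.png

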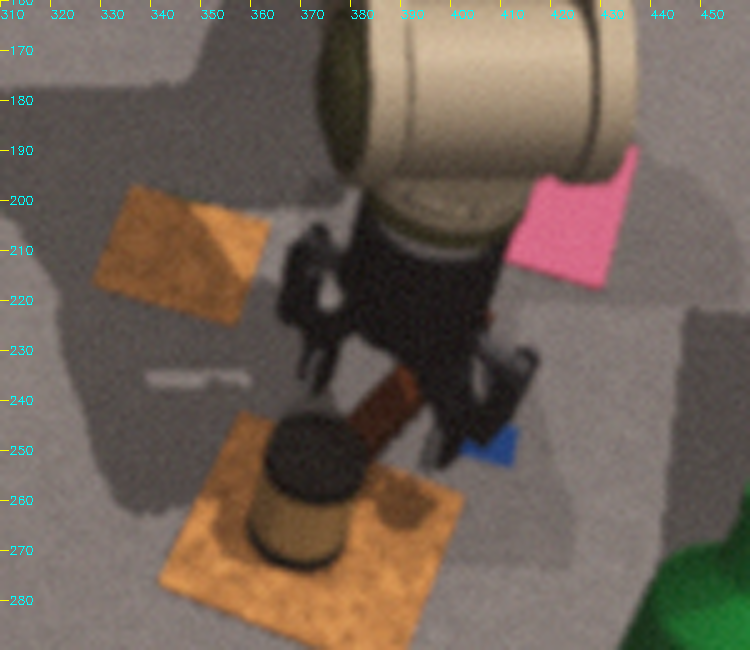

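The fingers straddle the handle, with their tips at about (375,238) and (396,252). Next I'll close and lift.

Emit:
jog_arm(
  dr=[
    [0,0,0],
    [0,0,0],
    [0,0,0],
    [0,0,0],
    [0,0,0],
    [0,0,0],
    [0,0,0],
    [0,0,0],
    [0,0,0],
    [0,0,0],
  ],
  slide=[
    [0,0,0],
    [0,0,0],
    [0,0,0],
    [0,0,0],
    [0,0,0],
    [0,0,0],
    [0,0,0],
    [0,0,0],
    [0,0,0],
    [0,0,0],
  ],
  gripper=[0.3,0,-0.3,-0.5,-0.7,-0.8,-0.9,-0.9,-0.9,-0.9],
  force=110,
)

```text
time_s: 15.9
position: [0.4572, 0.2966, 0.0363]
tool_rot: [[0.408, 0.913, 0.0], [0.913, -0.408, 0.001], [0.001, -0.0, -1.0]]
ft_force: [-1.1, 0.6, 6.7]
grip_width: 0.0204
```

```bash
python3 -c "
from rig import observe
s=observe();print(s['position'],s['tool_rot'],s['ft_force'],s['grip_width'])"
```

```text
[0.45719195 0.29664824 0.03634382] [[ 4.07570275e-01  9.13173843e-01  6.50174356e-05]
 [ 9.13173529e-01 -4.07570192e-01  8.02190872e-04]
 [ 7.59038890e-04 -2.67576953e-04 -9.99999676e-01]] [-1.1059513   0.55363724  6.73579126] 0.02043109073781474
```

Emit:
jog_arm(
  dr=[
    [0,0,0],
    [0,0,0],
    [0,0,0],
    [0,0,0],
    [0,0,0],
    [0,0,0],
    [0,0,0],
    [0,0,0],
    [0,0,0],
    [0,0,0],
  ],
  slide=[
    [0,0,-0.005],
    [0,0,-0.01],
    [0,0,-0.02],
    [0,0,-0.03],
    [0,0,-0.03],
    [0,0,-0.03],
    [0,0,-0.03],
    [0,0,-0.03],
    [0,0,-0.02],
    [0,0,0],
  ],
  gripper=[-0.9,-0.9,-0.9,-0.9,-0.9,-0.9,-0.9,-0.9,-0.9,-0.9],
)

```text
time_s: 16.9
position: [0.4577, 0.2965, 0.2437]
tool_rot: [[0.408, 0.913, 0.004], [0.913, -0.408, 0.002], [0.003, 0.003, -1.0]]
ft_force: [-0.0, -0.1, -3.5]
grip_width: 0.02
```

```bash
python3 -c "
from h import *
from rig import observe,viewer
S=viewer.get_image('scene');T=viewer.get_image('top')
pickle.dump((S,T),open('im10.pkl','wb'))
crop(S,330,110,150,130,5,'s10')
crop(T,150,120,130,110,5,'t10')"
```

```text
(no output)
```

View pics/s10.png

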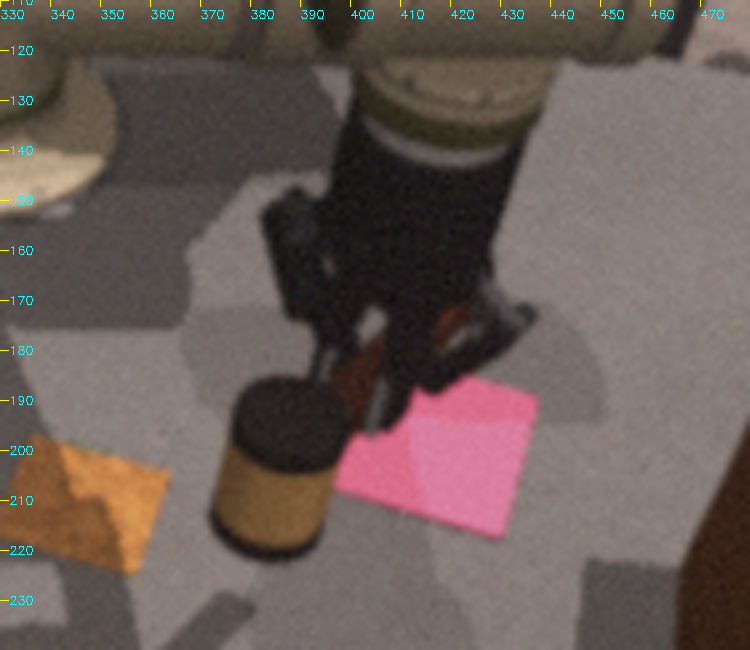

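```bash
cat > mal.py <<'E'
import numpy as np
from scipy.spatial.transform import Rotation as Ro
# mallet pose in tool at grasp
Rg=np.array([[.40757,.91317,0],[.91317,-.40757,0],[0,0,-1.]]); pg=np.array([.4572,.2966,.0363])
yaw=np.radians(-24.15); Rm=Ro.from_euler('z',yaw).as_matrix(); pm=np.array([.5193,.2682,.005])
A_R=Rg.T@Rm; A_p=Rg.T@(pm-pg)
E
python3 -c "
from h import *; from mal import *
from rig import observe
s=observe();R=s['tool_rot']@A_R;p=s['position']+s['tool_rot']@A_p;print(p)
S,T=pickle.load(open('im10.pkl','rb'))
th=np.linspace(0,2*np.pi,60)
img=S['pixels'].copy(); img=cv2.resize(img[110:240,330:480],None,fx=5,fy=5,interpolation=cv2.INTER_CUBIC)
for z in(0,.07):
    c=np.c_[.026*np.cos(th),.026*np.sin(th),0*th+z]@R.T+p
    uv=(proj(S,c)-[330,110]+.5)*5; cv2.polylines(img,[uv.astype(np.int32)],True,(0,255,0),1); print(uv.min(0),uv.max(0))
hd=np.array([[-.026,0,.035],[-.168,0,.035]])@R.T+p; uv=((proj(S,hd)-[330,110]+.5)*5).astype(int).tolist(); cv2.line(img,uv[0],uv[1],(0,255,255),1)
cv2.imwrite('pics/o10.png',img)
"
```

```text
[0.51866987 0.26769023 0.2087362 ]
[205.70568389 482.85214662] [317.53815865 565.0653155 ]
[230.8823715 377.4500699] [348.49384799 460.07815355]
```

View pics/o10.png

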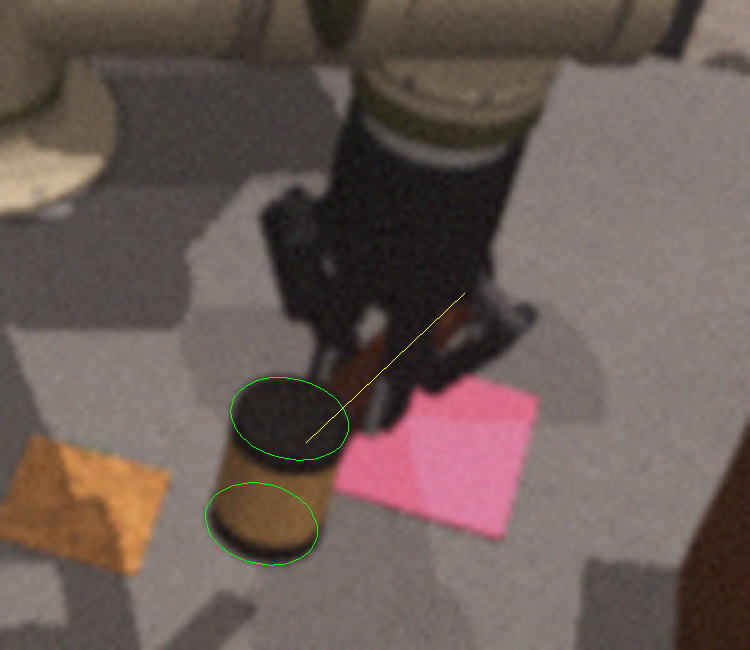

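```bash
cat > strike.py <<'E'
import sys
from plan import *; from mal import *
from rig import observe
pin=np.array([.5905,-.1078,.1555])
def target(h,beta=60,yoff=0.0):
    b=np.radians(beta); mx=np.cos(b)*dn-np.sin(b)*ey; R=np.c_[mx,np.cross(n,mx),n]
    Rt=R@A_R.T; return pin+h*n+yoff*ey-Rt@A_p, Rt
if __name__=="__main__":
    s=observe(); h=float(sys.argv[1]); N=int(sys.argv[2])
    R=s['tool_rot']@A_R;p=s['position']+s['tool_rot']@A_p
    d=p-pin; print("mallet rel pin (dn,ey,n)",(d@dn).round(4),(d@ey).round(4),(d@n).round(4),"ang",np.degrees(np.arccos(R[:,2]@n)).round(2),"ft",s['ft_force'].round(1),"q",s['q'].round(1))
    pt,Rt=target(h); print("TCP",pt.round(4)); plan(s['position'],s['tool_rot'],pt,Rt,N)
E
python3 strike.py .06 16
```

```text
mallet rel pin (dn,ey,n) -0.0921 0.3747 0.0083 ang 29.88 ft [-0.4 -0.  -3. ] q [ 20.5  21.4  75.4   0.   83.4 -45.5]
TCP [ 0.6076 -0.0486  0.2514]
rot deg 46.77482601262065 dr [0.0247, -0.022, 0.0388] dist 0.37645332946013066
slide [[-0.0158, 0.0174, -0.0007], [-0.0152, 0.018, -0.0008], [-0.0145, 0.0185, -0.0009], [-0.0138, 0.0191, -0.0011], [-0.013, 0.0195, -0.0013], [-0.0123, 0.02, -0.0015], [-0.0115, 0.0204, -0.0017], [-0.0108, 0.0208, -0.002], [-0.01, 0.0212, -0.0023], [-0.0092, 0.0215, -0.0026], [-0.0085, 0.0218, -0.0029], [-0.0077, 0.022, -0.0033], [-0.0069, 0.0222, -0.0037], [-0.0061, 0.0223, -0.0041], [-0.0054, 0.0224, -0.0045], [-0.0046, 0.0226, -0.005]]
end [ 0.6076 -0.0486  0.2514] roterr 0.0524694617454804
```

Emit:
jog_arm(
  dr=[
    [0.0247,-0.022,0.0388],
    [0.0247,-0.022,0.0388],
    [0.0247,-0.022,0.0388],
    [0.0247,-0.022,0.0388],
    [0.0247,-0.022,0.0388],
    [0.0247,-0.022,0.0388],
    [0.0247,-0.022,0.0388],
    [0.0247,-0.022,0.0388],
    [0.0247,-0.022,0.0388],
    [0.0247,-0.022,0.0388],
  ],
  slide=[
    [-0.016,0.0175,-0.003],
    [-0.015,0.018,-0.003],
    [-0.0145,0.0185,-0.003],
    [-0.014,0.019,-0.003],
    [-0.013,0.0195,-0.003],
    [-0.012,0.02,-0.0015],
    [-0.0115,0.0205,-0.0015],
    [-0.011,0.021,-0.002],
    [-0.01,0.021,-0.002],
    [-0.009,0.0215,-0.0025],
  ],
  gripper=[-0.9,-0.9,-0.9,-0.9,-0.9,-0.9,-0.9,-0.9,-0.9,-0.9],
)

```text
time_s: 18.0
position: [0.5521, 0.0802, 0.2556]
tool_rot: [[0.683, 0.654, -0.326], [0.683, -0.73, -0.035], [-0.261, -0.198, -0.945]]
ft_force: [0.3, -1.1, -3.9]
grip_width: 0.0203
```

```bash
python3 strike.py .05 9
```

```text
mallet rel pin (dn,ey,n) -0.0335 0.1365 0.0466 ang 11.19 ft [ 0.3 -1.1 -3.9] q [ -2.6  31.   58.8  -3.  109.1 -46.5]
TCP [ 0.6026 -0.0485  0.2428]
rot deg 17.380602028220025 dr [0.0162, -0.0145, 0.0257] dist 0.13882078423401184
slide [[-0.0056, 0.0144, 0.0], [-0.0052, 0.0145, -0.0001], [-0.0048, 0.0147, -0.0003], [-0.0044, 0.0148, -0.0005], [-0.0041, 0.0148, -0.0006], [-0.0037, 0.0149, -0.0008], [-0.0033, 0.015, -0.001], [-0.003, 0.0151, -0.0013], [-0.0026, 0.0152, -0.0014]]
end [ 0.6025 -0.0486  0.2427] roterr 0.026620244019905863
```

Emit:
jog_arm(
  dr=[
    [0.0162,-0.0145,0.0257],
    [0.0162,-0.0145,0.0257],
    [0.0162,-0.0145,0.0257],
    [0.0162,-0.0145,0.0257],
    [0.0162,-0.0145,0.0257],
    [0.0162,-0.0145,0.0257],
    [0.0162,-0.0145,0.0257],
    [0.0162,-0.0145,0.0257],
    [0.0162,-0.0145,0.0257],
    [0,0,0],
  ],
  slide=[
    [-0.0055,0.0145,0],
    [-0.005,0.0145,0],
    [-0.005,0.0145,0],
    [-0.0045,0.015,-0.0005],
    [-0.004,0.015,-0.0005],
    [-0.0035,0.015,-0.001],
    [-0.0035,0.015,-0.001],
    [-0.003,0.015,-0.001],
    [-0.0025,0.015,-0.0015],
    [0,0,0],
  ],
  gripper=[-0.9,-0.9,-0.9,-0.9,-0.9,-0.9,-0.9,-0.9,-0.9,-0.9],
)

```text
time_s: 19.0
position: [0.6035, -0.0496, 0.2429]
tool_rot: [[0.756, 0.425, -0.498], [0.493, -0.87, 0.005], [-0.431, -0.249, -0.867]]
ft_force: [-0.6, -0.2, -3.7]
grip_width: 0.0204
```

```bash
python3 strike.py .02 6; cat > ov.py <<'E'
from h import *; from mal import *
from rig import observe,viewer
import sys
o=sys.argv[1];x0,y0,w,h,k=map(int,sys.argv[2:7]); cam=sys.argv[7]
s=observe();R=s['tool_rot']@A_R;p=s['position']+s['tool_rot']@A_p
S=viewer.get_image(cam); img=cv2.resize(S['pixels'][y0:y0+h,x0:x0+w],None,fx=k,fy=k,interpolation=cv2.INTER_CUBIC)
raw=img.copy()
th=np.linspace(0,2*np.pi,60)
for z in(0,.07):
    c=np.c_[.026*np.cos(th),.026*np.sin(th),0*th+z]@R.T+p
    uv=(proj(S,c)-[x0,y0]+.5)*k; cv2.polylines(img,[uv.astype(np.int32)],True,(0,255,0),1)
cv2.imwrite(f'pics/{o}.png',img)
E
python3 ov.py o11 150 110 150 130 5 scene
```

```text
mallet rel pin (dn,ey,n) 0.0008 -0.001 0.0507 ang 0.15 ft [-0.6 -0.2 -3.7] q [-13.3  42.1  42.9  -7.6 124.  -45.4]
TCP [ 0.5876 -0.0484  0.2168]
rot deg 0.16166288907980247 dr [0.0002, -0.0004, -0.0002] dist 0.030649894269621135
slide [[-0.0, -0.0002, 0.0051], [-0.0, -0.0002, 0.0051], [-0.0, -0.0002, 0.0051], [-0.0001, -0.0002, 0.0051], [-0.0, -0.0002, 0.0051], [-0.0001, -0.0003, 0.0051]]
end [ 0.5875 -0.0484  0.2168] roterr 0.013060132566407973
```

View pics/o11.png

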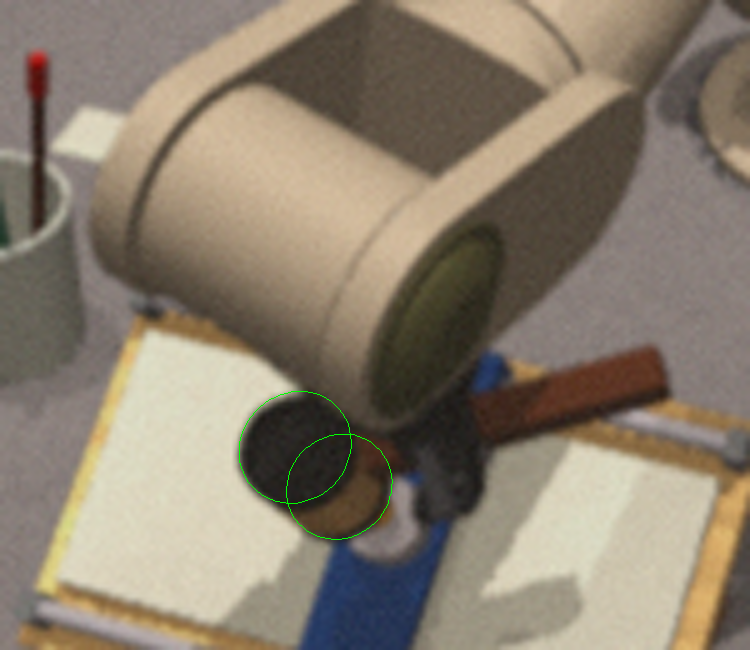

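Emit:
jog_arm(
  dr=[
    [0,0,0],
    [0,0,0],
    [0,0,0],
    [0,0,0],
    [0,0,0],
    [0,0,0],
    [0,0,0],
    [0,0,0],
    [0,0,0],
    [0,0,0],
  ],
  slide=[
    [0,-0.001,0.008],
    [0,0,0.008],
    [0,0,0.008],
    [0,0,0.008],
    [0,0,0.006],
    [0,0,0.004],
    [0,0,0],
    [0,0,0],
    [0,0,0],
    [0,0,0],
  ],
  gripper=[-0.9,-0.9,-0.9,-0.9,-0.9,-0.9,-0.9,-0.9,-0.9,-0.9],
  force=118,
)

```text
time_s: 20.05
position: [0.5818, -0.0465, 0.2082]
tool_rot: [[0.756, 0.429, -0.495], [0.495, -0.869, 0.004], [-0.429, -0.248, -0.869]]
ft_force: [-0.7, 0.3, -4.0]
grip_width: 0.0203
```

```bash
python3 strike.py -.012 4;python3 ov.py o12 170 150 100 100 7 scene
```

```text
mallet rel pin (dn,ey,n) -0.0004 0.0019 0.01 ang 0.31 ft [-0.7  0.3 -4. ] q [-13.4  40.5  51.6  -7.2 116.7 -44.7]
TCP [ 0.5716 -0.0482  0.1891]
rot deg 0.3225978414317311 dr [0.0009, -0.001, 0.0004] dist 0.021810417519789706
slide [[-0.0001, 0.0005, 0.0054], [-0.0001, 0.0005, 0.0054], [-0.0001, 0.0004, 0.0055], [-0.0001, 0.0005, 0.0054]]
end [ 0.5716 -0.0482  0.1891] roterr 0.010966755637405816
```

View pics/o12.png

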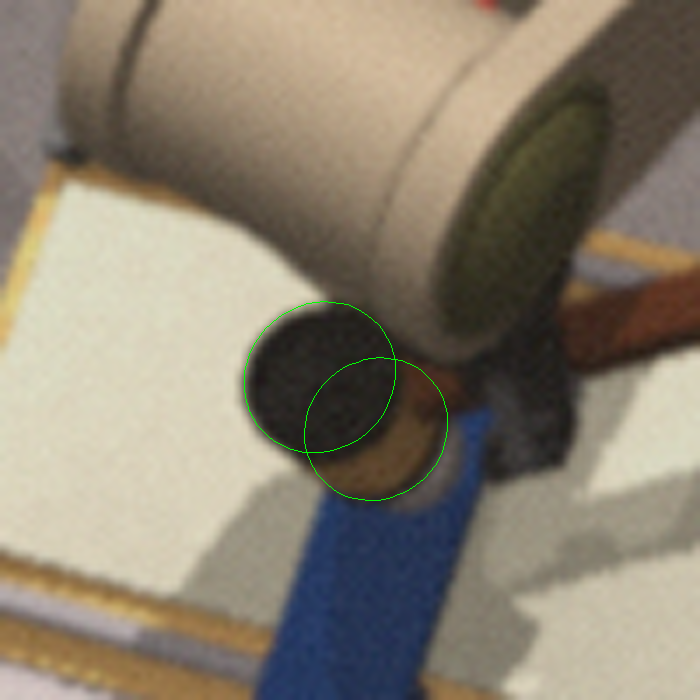

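Emit:
jog_arm(
  dr=[
    [0,0,0],
    [0,0,0],
    [0,0,0],
    [0,0,0],
    [0,0,0],
    [0,0,0],
    [0,0,0],
    [0,0,0],
    [0,0,0],
    [0,0,0],
  ],
  slide=[
    [0,0.001,0.004],
    [0,0,0.004],
    [0,0,0.004],
    [0,0,0.003],
    [0,0,0.003],
    [0,0,0.002],
    [0,0,0.001],
    [0,0,0],
    [0,0,0],
    [0,0,0],
  ],
  gripper=[-0.9,-0.9,-0.9,-0.9,-0.9,-0.9,-0.9,-0.9,-0.9,-0.9],
)

```text
time_s: 21.1
position: [0.5721, -0.0471, 0.1904]
tool_rot: [[0.756, 0.429, -0.494], [0.495, -0.869, 0.004], [-0.428, -0.247, -0.869]]
ft_force: [3.6, 2.4, 5.7]
grip_width: 0.0199
```

```bash
python3 strike.py -.012 4;python3 ov.py o13 170 150 100 100 7 scene
```

```text
mallet rel pin (dn,ey,n) 0.0001 0.0011 -0.0103 ang 0.4 ft [3.6 2.4 5.7] q [-13.7  40.1  55.4  -7.1 113.3 -44.5]
TCP [ 0.5716 -0.0482  0.1891]
rot deg 0.4129858329457866 dr [0.0012, -0.0013, 0.0005] dist 0.0017936597798961082
slide [[-0.0001, 0.0003, 0.0004], [-0.0001, 0.0003, 0.0003], [-0.0001, 0.0002, 0.0003], [-0.0, 0.0003, 0.0004]]
end [ 0.5716 -0.0482  0.189 ] roterr 0.011569190008168867
```

View pics/o13.png

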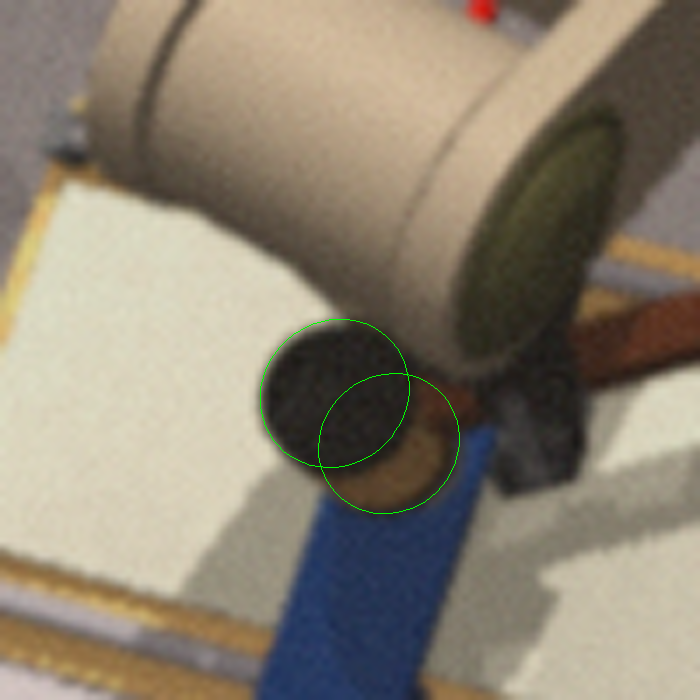

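Emit:
jog_arm(
  dr=[
    [0,0,0],
    [0,0,0],
    [0,0,0],
    [0,0,0],
    [0,0,0],
    [0,0,0],
    [0,0,0],
    [0,0,0],
    [0,0,0],
    [0,0,0],
  ],
  slide=[
    [0,0,0.001],
    [0,0,0.001],
    [0,0,0],
    [0,0,0],
    [0,0,0],
    [0,0,0],
    [0,0,0],
    [0,0,0],
    [0,0,0],
    [0,0,0],
  ],
  gripper=[-0.9,-0.9,-0.9,-0.9,-0.9,-0.9,-0.9,-0.9,-0.9,-0.9],
)

```text
time_s: 22.15
position: [0.5716, -0.0471, 0.1899]
tool_rot: [[0.757, 0.43, -0.492], [0.495, -0.869, 0.003], [-0.426, -0.245, -0.871]]
ft_force: [6.0, 3.8, 14.3]
grip_width: 0.0198
```

```bash
python3 strike.py -.012 4
```

```text
mallet rel pin (dn,ey,n) 0.0 0.0011 -0.0108 ang 0.57 ft [ 6.   3.8 14.3] q [-13.7  40.   55.6  -7.1 113.  -44.4]
TCP [ 0.5716 -0.0482  0.1891]
rot deg 0.5800790961455312 dr [0.0017, -0.0018, 0.0004] dist 0.0013734108893833558
slide [[-0.0001, 0.0003, 0.0002], [-0.0, 0.0003, 0.0002], [-0.0001, 0.0003, 0.0002], [-0.0, 0.0002, 0.0001]]
end [ 0.5716 -0.0482  0.1891] roterr 0.007533089429014917
```

Emit:
jog_arm(
  dr=[
    [0,0,0],
    [0,0,0],
    [0,0,0],
    [0,0,0],
    [0,0,0],
    [0,0,0],
    [0,0,0],
    [0,0,0],
    [0,0,0],
    [0,0,0],
  ],
  slide=[
    [0,0,-0.002],
    [0,0,-0.004],
    [0,0,-0.006],
    [0,0,-0.01],
    [0,0,-0.012],
    [0,0,-0.012],
    [0,0,-0.012],
    [0,0,-0.012],
    [0,0,-0.01],
    [0,0,0],
  ],
  gripper=[-0.9,-0.9,-0.9,-0.9,-0.9,-0.9,-0.9,-0.9,-0.9,-0.9],
)

```text
time_s: 23.15
position: [0.6107, -0.0476, 0.2572]
tool_rot: [[0.755, 0.428, -0.496], [0.496, -0.869, 0.004], [-0.429, -0.249, -0.868]]
ft_force: [0.4, 0.3, -2.7]
grip_width: 0.02
```

```bash
python3 strike.py .06 4; python3 ov.py o14 150 110 150 170 4 scene
cat > back.py <<'E'
import sys
from plan import *; from mal import *
from rig import observe
# return mallet: target origin at pad centre area, height dz above pad
dz=float(sys.argv[1]);N=int(sys.argv[2])
s=observe(); Rt=Rm@A_R.T; pt=np.array([.5193,.2682,.005+dz])-Rt@A_p
R=s['tool_rot']@A_R; print("tilt",np.degrees(np.arccos(R[2,2])),"ft",s['ft_force'].round(1),"TCP",pt)
plan(s['position'],s['tool_rot'],pt,Rt,N)
E
python3 back.py .16 17
```

```text
mallet rel pin (dn,ey,n) 0.0 0.0011 0.0667 ang 0.24 ft [ 0.4  0.3 -2.7] q [-13.   42.6  39.6  -7.7 126.8 -45.7]
TCP [ 0.6076 -0.0486  0.2514]
rot deg 0.26946888103818856 dr [0.0007, -0.0008, 0.0005] dist 0.006659729377493734
slide [[-0.0001, 0.0003, 0.0016], [-0.0001, 0.0002, 0.0017], [-0.0001, 0.0003, 0.0016], [-0.0, 0.0002, 0.0017]]
end [ 0.6076 -0.0485  0.2514] roterr 0.013910186108650207
tilt 29.813301193850847 ft [-0.6 -0.6 -3. ] TCP [0.45720045 0.29659979 0.1963    ]
rot deg 46.654935325717176 dr [-0.0232, 0.0207, -0.0364] dist 0.38143515892944063
slide [[0.0048, -0.0205, 0.0076], [0.0054, -0.0205, 0.0073], [0.0059, -0.0205, 0.0069], [0.0066, -0.0204, 0.0066], [0.0072, -0.0203, 0.0062], [0.0078, -0.0202, 0.0059], [0.0084, -0.02, 0.0056], [0.009, -0.0199, 0.0053], [0.0096, -0.0196, 0.0051], [0.0102, -0.0194, 0.0048], [0.0108, -0.0191, 0.0046], [0.0114, -0.0188, 0.0044], [0.012, -0.0185, 0.0042], [0.0126, -0.0182, 0.0041], [0.0132, -0.0178, 0.0039], [0.0137, -0.0174, 0.0038], [0.0143, -0.0169, 0.0036]]
end [0.4572 0.2966 0.1963] roterr 0.04336211062582828
```

View pics/o14.png

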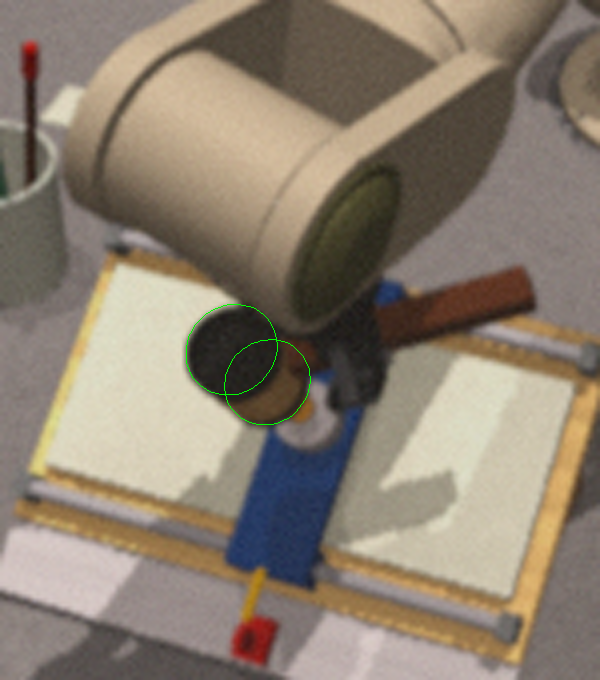

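Emit:
jog_arm(
  dr=[
    [-0.0232,0.0207,-0.0364],
    [-0.0232,0.0207,-0.0364],
    [-0.0232,0.0207,-0.0364],
    [-0.0232,0.0207,-0.0364],
    [-0.0232,0.0207,-0.0364],
    [-0.0232,0.0207,-0.0364],
    [-0.0232,0.0207,-0.0364],
    [-0.0232,0.0207,-0.0364],
    [-0.0232,0.0207,-0.0364],
    [-0.0232,0.0207,-0.0364],
  ],
  slide=[
    [0.005,-0.0205,0.003],
    [0.0055,-0.0205,0.003],
    [0.006,-0.0205,0.003],
    [0.0065,-0.0205,0.003],
    [0.007,-0.0205,0.003],
    [0.008,-0.02,0.003],
    [0.0085,-0.02,0.003],
    [0.009,-0.02,0.003],
    [0.0095,-0.0195,0.003],
    [0.01,-0.0195,0.003],
  ],
  gripper=[-0.9,-0.9,-0.9,-0.9,-0.9,-0.9,-0.9,-0.9,-0.9,-0.9],
)

```text
time_s: 24.2
position: [0.5316, 0.1563, 0.2492]
tool_rot: [[0.607, 0.766, -0.212], [0.778, -0.627, -0.039], [-0.163, -0.142, -0.976]]
ft_force: [0.3, -0.8, -3.9]
grip_width: 0.0197
```

```bash
python3 back.py .1 9
```

```text
tilt 12.465618324960042 ft [ 0.3 -0.8 -3.9] TCP [0.45720045 0.29659979 0.1363    ]
rot deg 19.181296390164878 dr [-0.0181, 0.0161, -0.0282] dist 0.1948659341606739
slide [[0.0091, -0.0143, 0.0134], [0.0093, -0.0143, 0.0133], [0.0095, -0.0143, 0.0132], [0.0097, -0.0143, 0.0131], [0.0099, -0.0142, 0.013], [0.0101, -0.0142, 0.0129], [0.0103, -0.0141, 0.0128], [0.0106, -0.014, 0.0127], [0.0107, -0.014, 0.0126]]
end [0.4572 0.2966 0.1363] roterr 0.014247903580642627
```

Emit:
jog_arm(
  dr=[
    [-0.0181,0.0161,-0.0282],
    [-0.0181,0.0161,-0.0282],
    [-0.0181,0.0161,-0.0282],
    [-0.0181,0.0161,-0.0282],
    [-0.0181,0.0161,-0.0282],
    [-0.0181,0.0161,-0.0282],
    [-0.0181,0.0161,-0.0282],
    [-0.0181,0.0161,-0.0282],
    [-0.0181,0.0161,-0.0282],
    [0,0,0],
  ],
  slide=[
    [0.009,-0.0145,0.0135],
    [0.0095,-0.0145,0.0135],
    [0.0095,-0.0145,0.013],
    [0.0095,-0.014,0.013],
    [0.01,-0.014,0.013],
    [0.01,-0.014,0.013],
    [0.0105,-0.014,0.013],
    [0.0105,-0.014,0.0125],
    [0.0105,-0.014,0.0125],
    [0,0,0],
  ],
  gripper=[-0.9,-0.9,-0.9,-0.9,-0.9,-0.9,-0.9,-0.9,-0.9,-0.9],
)

```text
time_s: 25.2
position: [0.4557, 0.2963, 0.1349]
tool_rot: [[0.407, 0.914, -0.004], [0.914, -0.407, -0.002], [-0.004, -0.003, -1.0]]
ft_force: [0.2, 0.7, -3.7]
grip_width: 0.0199
```

```bash
python3 back.py .01 8; python3 ov.py o15 320 150 150 130 5 scene; python3 -c "
from h import *
from rig import viewer
T=viewer.get_image('top');crop(T,300,145,60,60,10,'t15')"
```

```text
tilt 0.27563575612179064 ft [ 0.2  0.7 -3.7] TCP [0.45720045 0.29659979 0.0463    ]
rot deg 0.28283711601393985 dr [-0.0004, 0.0005, 0.0001] dist 0.08864420279707029
slide [[0.0002, 0.0002, 0.0111], [0.0001, 0.0002, 0.0111], [0.0001, 0.0002, 0.0111], [0.0001, 0.0002, 0.0111], [0.0002, 0.0001, 0.0111], [0.0001, 0.0002, 0.011], [0.0001, 0.0001, 0.0111], [0.0002, 0.0002, 0.011]]
end [0.4573 0.2966 0.0463] roterr 0.025300843398404133
```

View pics/o15.png

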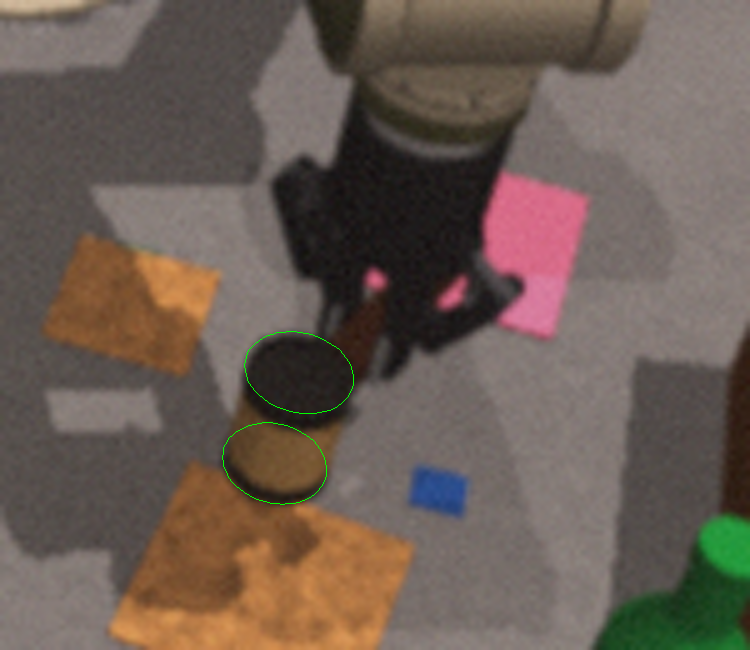

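View pics/t15.png

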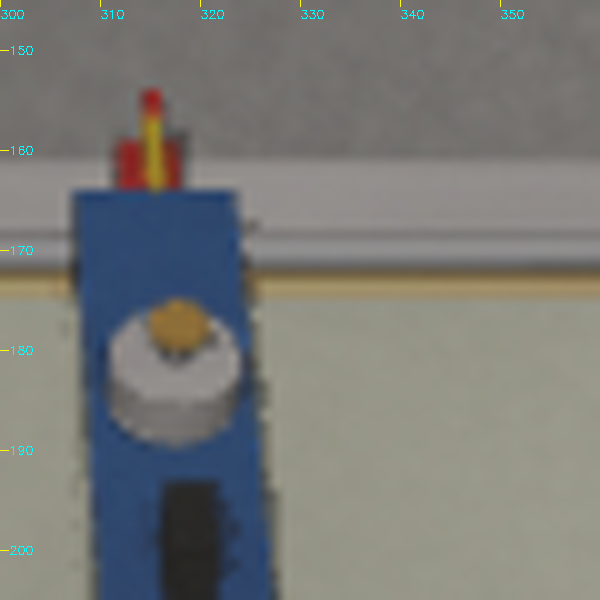

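Pointer and mark coincide at about (315,157), and the pin is up. The mallet hangs upright over the pad, so I'll lower it.

Emit:
jog_arm(
  dr=[
    [0,0,0],
    [0,0,0],
    [0,0,0],
    [0,0,0],
    [0,0,0],
    [0,0,0],
    [0,0,0],
    [0,0,0],
    [0,0,0],
    [0,0,0],
  ],
  slide=[
    [0.001,0.001,0.012],
    [0,0,0.014],
    [0,0,0.014],
    [0,0,0.014],
    [0,0,0.014],
    [0,0,0.012],
    [0,0,0.006],
    [0,0,0.003],
    [0,0,0],
    [0,0,0],
  ],
  gripper=[-0.9,-0.9,-0.9,-0.9,-0.9,-0.9,-0.9,-0.9,-0.9,-0.9],
)

```text
time_s: 26.3
position: [0.4607, 0.2963, 0.0486]
tool_rot: [[0.409, 0.913, 0.002], [0.913, -0.409, -0.0], [0.001, 0.002, -1.0]]
ft_force: [-0.5, -0.1, -2.0]
grip_width: 0.0202
```

```bash
python3 back.py .00 8
```

```text
tilt 0.14249873155438633 ft [-0.5 -0.1 -2. ] TCP [0.45720045 0.29659979 0.0363    ]
rot deg 0.16285723757721948 dr [0.0003, -0.0001, -0.0002] dist 0.012800709585192378
slide [[-0.0001, -0.0004, 0.0015], [-0.0001, -0.0004, 0.0015], [-0.0002, -0.0004, 0.0016], [-0.0001, -0.0004, 0.0015], [-0.0002, -0.0004, 0.0016], [-0.0001, -0.0004, 0.0015], [-0.0002, -0.0005, 0.0016], [-0.0001, -0.0004, 0.0015]]
end [0.4572 0.2966 0.0363] roterr 0.014454579377156286
```

Emit:
jog_arm(
  dr=[
    [0,0,0],
    [0,0,0],
    [0,0,0],
    [0,0,0],
    [0,0,0],
    [0,0,0],
    [0,0,0],
    [0,0,0],
    [0,0,0],
    [0,0,0],
  ],
  slide=[
    [0,0,0.002],
    [0,0,0.002],
    [0,0,0.002],
    [0,0,0.002],
    [0,0,0.001],
    [0,0,0.001],
    [0,0,0.001],
    [0,0,0],
    [0,0,0],
    [0,0,0],
  ],
  gripper=[-0.9,-0.9,-0.9,-0.9,-0.9,-0.9,-0.9,-0.9,-0.9,-0.9],
)

```text
time_s: 27.3
position: [0.4604, 0.2962, 0.0372]
tool_rot: [[0.409, 0.913, 0.002], [0.913, -0.409, -0.0], [0.0, 0.002, -1.0]]
ft_force: [0.1, -0.2, -2.7]
grip_width: 0.0201
```

```bash
python3 ov.py o16 320 170 150 130 5 scene;python3 back.py .00 8
```

```text
tilt 0.10033268924050553 ft [ 0.7  0.1 -3.3] TCP [0.45720045 0.29659979 0.0363    ]
rot deg 0.12548905596579643 dr [0.0002, -0.0, -0.0002] dist 0.0033708012997510487
slide [[-0.0001, -0.0004, 0.0001], [-0.0001, -0.0004, 0.0001], [-0.0001, -0.0004, 0.0001], [-0.0001, -0.0004, 0.0001], [-0.0001, -0.0004, 0.0001], [-0.0001, -0.0004, 0.0001], [-0.0002, -0.0004, 0.0002], [-0.0001, -0.0003, 0.0001]]
end [0.4572 0.2966 0.0363] roterr 0.02477335513855807
```

View pics/o16.png

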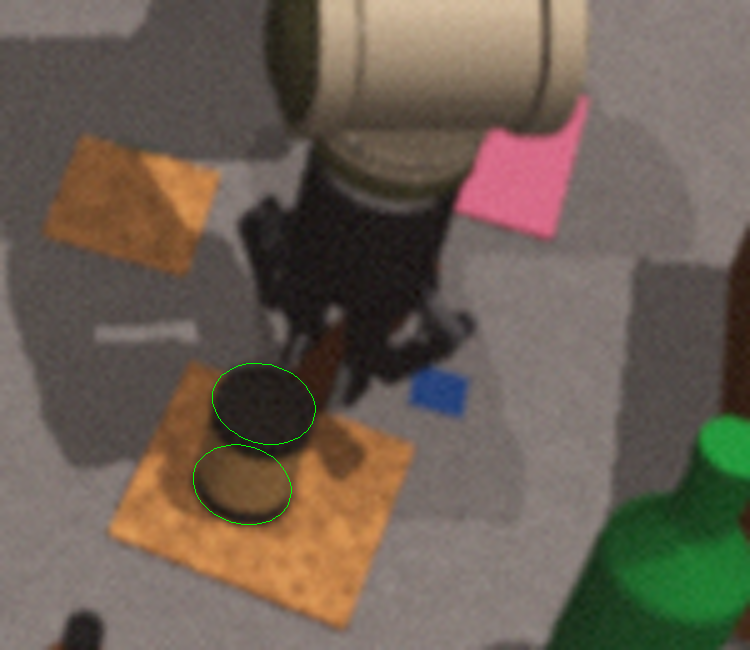

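Emit:
jog_arm(
  dr=[
    [0,0,0],
    [0,0,0],
    [0,0,0],
    [0,0,0],
    [0,0,0],
    [0,0,0],
    [0,0,0],
    [0,0,0],
    [0,0,0],
    [0,0,0],
  ],
  slide=[
    [0,0,0.0005],
    [0,0,0.0005],
    [0,0,0.0005],
    [0,0,0.0005],
    [0,0,0],
    [0,0,0],
    [0,0,0],
    [0,0,0],
    [0,0,0],
    [0,0,0],
  ],
  gripper=[-0.9,-0.9,-0.9,-0.9,-0.9,-0.9,-0.9,-0.9,-0.9,-0.9],
)

```text
time_s: 28.35
position: [0.4602, 0.2964, 0.0362]
tool_rot: [[0.409, 0.913, 0.002], [0.913, -0.409, -0.0], [0.001, 0.002, -1.0]]
ft_force: [-5.0, -0.2, 9.6]
grip_width: 0.0199
```

Emit:
jog_arm(
  dr=[
    [0,0,0],
    [0,0,0],
    [0,0,0],
    [0,0,0],
    [0,0,0],
    [0,0,0],
    [0,0,0],
    [0,0,0],
    [0,0,0],
    [0,0,0],
  ],
  slide=[
    [0,0,-0.001],
    [0,0,0],
    [0,0,0],
    [0,0,0],
    [0,0,0],
    [0,0,0],
    [0,0,0],
    [0,0,0],
    [0,0,0],
    [0,0,0],
  ],
  gripper=[-0.7,-0.5,-0.4,-0.2,0,0.2,0.4,0.5,0.5,0.5],
  force=20,
)

```text
time_s: 29.35
position: [0.4604, 0.2962, 0.0362]
tool_rot: [[0.409, 0.913, 0.002], [0.913, -0.409, -0.0], [0.0, 0.002, -1.0]]
ft_force: [0.5, 0.4, -0.2]
grip_width: 0.0639
```

```bash
python3 ov.py o17 320 170 150 130 5 scene;python3 back.py .00 8|head -1
```

```text
tilt 0.09185609678066926 ft [ 1.  -0.6 -0.8] TCP [0.45720045 0.29659979 0.0363    ]
```

View pics/o17.png

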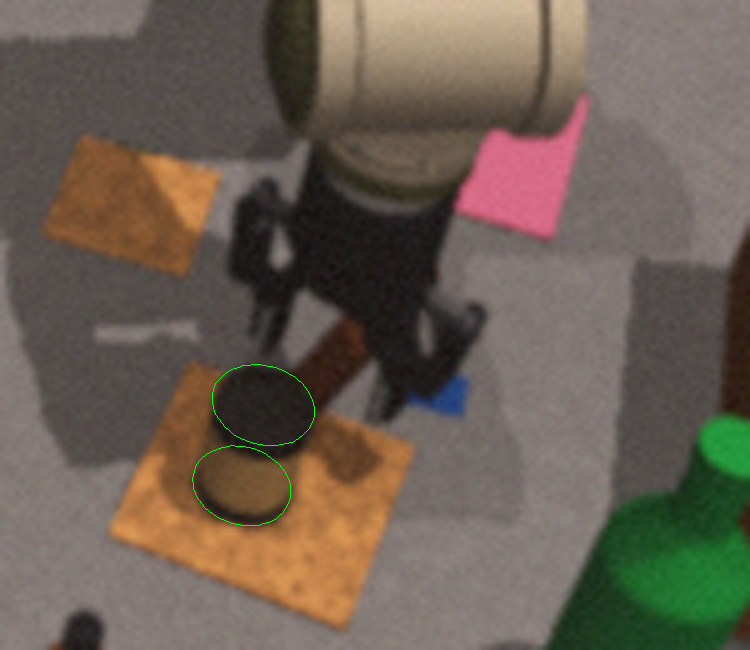

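The mallet stands upright on the pad and the gripper is open. Next I'll retreat straight up.

Emit:
jog_arm(
  dr=[
    [0,0,0],
    [0,0,0],
    [0,0,0],
    [0,0,0],
    [0,0,0],
    [0,0,0],
    [0,0,0],
    [0,0,0],
    [0,0,0],
    [0,0,0],
  ],
  slide=[
    [0,0,-0.005],
    [0,0,-0.01],
    [0,0,-0.02],
    [0,0,-0.03],
    [0,0,-0.03],
    [0,0,-0.03],
    [0,0,-0.03],
    [0,0,-0.02],
    [0,0,0],
    [0,0,0],
  ],
  gripper=[0.5,0.5,0.5,0.5,0.5,0.5,0.5,0.5,0.5,0.5],
)

```text
time_s: 30.4
position: [0.4598, 0.2962, 0.2113]
tool_rot: [[0.409, 0.913, 0.002], [0.913, -0.409, -0.0], [0.0, 0.002, -1.0]]
ft_force: [1.3, 0.3, 0.4]
grip_width: 0.0641
```

```bash
python3 -c "
from h import *
from rig import viewer
S=viewer.get_image('scene');T=viewer.get_image('top')
crop(T,300,145,60,60,6,'t18')
cv2.imwrite('pics/s18.png',cv2.resize(S['pixels'],(800,600)))
cv2.imwrite('pics/t18b.png',cv2.resize(T['pixels'],(800,600)))"
```

```text
(no output)
```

View pics/s18.png

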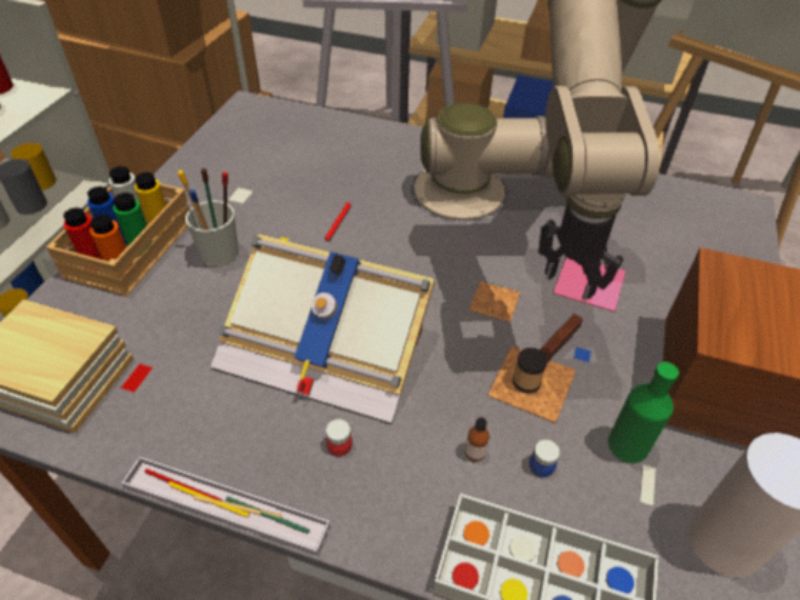

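View pics/t18.png

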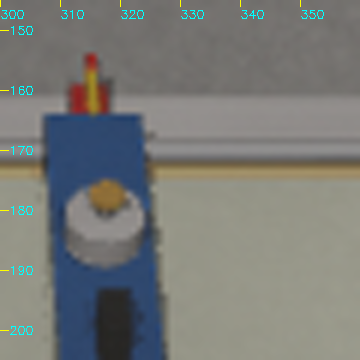

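The final pictures show the mallet standing upright at about (530,370) on the larger cork pad. The pointer is on the mark, the pin is up, all vessels are standing and the robot is clear, so I'm handing the job in.

```bash
python3 -c "
from rig import env
print(env.close_job())"
```

```text
the job is handed in; nothing more can be done
None
```

I handed the job in at about 30 s on the robot's clock, with all the steps done as far as I could see; no verdict was reported.

- **Carriage:** The first slide left the pointer about 4 mm short, so I gripped the fin again and nudged it. In the last top view the pointer and the red mark coincide to within about 1 mm.
- **Pin:** I pressed it slowly with the mallet's lower face, less than 1° off the pin's axis. The force rose to about 19 N, while the spring gives only 8 N at the bottom. The last 2 mm I commanded moved the mallet only about 0.5 mm. I take that as fully down, but I could not read the joint itself; by my pose estimate the travel was about 11 mm, good to about 1 mm. The pictures afterwards show the pin back up.
- **Mallet:** It stands upright on the larger cork pad, close to where it started. I lowered it until contact (about 13 N), released it and raised the gripper clear.
- **Surroundings:** All the bottles, jars and the tub are still standing in the last picture.

One check disagreed: partway through, the scene camera put the pointer about 3 mm nearer the mark than the top camera did. I went with the top camera, which agreed with how far the arm had actually moved the carriage.

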